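# Wedge the drying board level and set the skittles in it

### The job

The hinged drying board on the turner's bench sags at its free red edge. Push the orange wedge, thin end first, under that edge until the board is level, flush with its side rails, and let go of it there; only then stand every freshly oiled skittle upright in a pocket of its own, with the board still level on the wedge at the end. Leave the other things on the table where they are.

Things in the scene. Friction and masses are not known exactly. Their poses are not given: they have to be found in the camera images.
- board (a joint): Tilt of the drying board on its hinge, rad. 0 = level, its top flush with the tops of the two fixed dark side rails of the stand; -0.09 = as found, the free edge sagging on its stop about 15 mm low; positive = free edge too high. The board is pale wood, 165 x 246 x 22 mm, about 0.5 kg, with six round pockets in two rows of three; nothing but its weight holds it down (no spring, hardly any friction), so the free edge stays up only while something is under it.
- board_mid (a point): Centre of the board's top face. Its axes go with the board: x points from the free edge to the hinge, y along the free edge, z up out of the board. The hinge axis is the line x = +85 mm, z = 0. The board's top lies 48 to 56 mm over the table when level. The fixed side rails stand at y = 132 to 146 mm and -132 to -146 mm, the fixed back rail at x = 95 to 111 mm.
- board_edge (a point): Middle of the lowest line of the board's free edge, a red round bar of 14 mm diameter that runs along board y from -116 to +116 mm (axes as board_mid). The wedge goes under this bar, moving along board +x; beneath the board the table is bare as far as the back rail. When the board is level this point is 22 to 30 mm over the table, as found about 7 to 15 mm.
- wedge: Loose orange wedge, 180 mm long, 36 mm wide, about 0.16 kg. Origin: centre of its underside; x points to the thin end. Thin end at x = +90 mm, 3 mm thick; from there the top rises evenly to 33 mm thick at x = -55 mm (30 mm in 145 mm); behind that a grip block of full width, x = -55 to -90 mm, 58 mm tall. It stays by friction where it is left under the board.
- pocket0 (a point): Centre of the floor of one round pocket of the board, 52 mm in diameter and 14 mm deep (axes as board_mid). Pockets are 75 mm apart along board x and 78 mm along board y. Any skittle may go in any pocket, one each.
- pocket1 (a point): Centre of the floor of one round pocket of the board, 52 mm in diameter and 14 mm deep (axes as board_mid). Pockets are 75 mm apart along board x and 78 mm along board y. Any skittle may go in any pocket, one each.
- pocket2 (a point): Centre of the floor of one round pocket of the board, 52 mm in diameter and 14 mm deep (axes as board_mid). Pockets are 75 mm apart along board x and 78 mm along board y. Any skittle may go in any pocket, one each.
- pocket3 (a point): Centre of the floor of one round pocket of the board, 52 mm in diameter and 14 mm deep (axes as board_mid). Pockets are 75 mm apart along board x and 78 mm along board y. Any skittle may go in any pocket, one each.
- pocket4 (a point): Centre of the floor of one round pocket of the board, 52 mm in diameter and 14 mm deep (axes as board_mid). Pockets are 75 mm apart along board x and 78 mm along board y. Any skittle may go in any pocket, one each.
- pocket5 (a point): Centre of the floor of one round pocket of the board, 52 mm in diameter and 14 mm deep (axes as board_mid). Pockets are 75 mm apart along board x and 78 mm along board y. Any skittle may go in any pocket, one each.
- skittle0: Turned brown wooden skittle with a red band, standing loose on the table: cylinder 44 mm in diameter and 50 mm tall with a round head on top of it, 78 mm tall in all, about 0.08 kg, weighted in the foot. Origin: centre of its foot; z up along it. Four to six of the six are present.
- skittle1: Turned brown wooden skittle with a red band, standing loose on the table: cylinder 44 mm in diameter and 50 mm tall with a round head on top of it, 78 mm tall in all, about 0.08 kg, weighted in the foot. Origin: centre of its foot; z up along it. Four to six of the six are present.
- skittle2: Turned brown wooden skittle with a red band, standing loose on the table: cylinder 44 mm in diameter and 50 mm tall with a round head on top of it, 78 mm tall in all, about 0.08 kg, weighted in the foot. Origin: centre of its foot; z up along it. Four to six of the six are present.
- skittle3: Turned brown wooden skittle with a red band, standing loose on the table: cylinder 44 mm in diameter and 50 mm tall with a round head on top of it, 78 mm tall in all, about 0.08 kg, weighted in the foot. Origin: centre of its foot; z up along it. Four to six of the six are present.
- skittle4: Turned brown wooden skittle with a red band, standing loose on the table: cylinder 44 mm in diameter and 50 mm tall with a round head on top of it, 78 mm tall in all, about 0.08 kg, weighted in the foot. Origin: centre of its foot; z up along it. Four to six of the six are present.
- skittle5: Turned brown wooden skittle with a red band, standing loose on the table: cylinder 44 mm in diameter and 50 mm tall with a round head on top of it, 78 mm tall in all, about 0.08 kg, weighted in the foot. Origin: centre of its foot; z up along it. Four to six of the six are present.
- oil: Bystander, to be left alone: amber oil bottle, 64 mm wide, 190 mm tall. Origin at its underside.
- wax: Bystander, to be left alone: glass wax jar, 72 mm wide, 80 mm tall. Origin at its underside.
- cone: Bystander, to be left alone: orange cone candle, 60 mm wide, 85 mm tall. Origin at its underside.
- mug: Bystander, to be left alone: blue mug, 80 mm wide, 90 mm tall. Origin at its underside.
- chisel: Bystander, to be left alone: tool with a wooden handle, 220 mm long, lying. Origin at its underside.
- mushroom: Bystander, to be left alone: turned wooden mushroom, 68 mm wide, 73 mm tall. Origin at its underside.
Mind the look-alikes: they are no part of the job. Leave any blue look-alike of the wedge alone.

How it is judged:
By the outcome, as a careful person would: the job done as asked, in the order asked, and still so for the second after the job is handed in, with the robot touching nothing.
Of skittle0, skittle1, skittle2, skittle3, skittle4, skittle5 only 4 to 6 are there at a start; the rules pass over those that are not, and their reading is None.
At some moment in a run one of skittle0, skittle1, skittle2, skittle3, skittle4, skittle5 may be knocked a few centimetres aside while the robot is not near it.
It also fails if it takes over 210 s, if anything falls off the work surface, if the arm or the gripper's body presses on something with over 40 N, if the wrist force passes 120 N, or if a joint passes its speed limit or range.

### The arm

A 6-joint arm with a two-finger parallel gripper is mounted at the origin on the work surface. World frame = base frame: x ahead of the robot, y to its left, z up, the work surface at z = 0. Lengths are in m, angles in rad, forces in N, time in s.
With the tool pointing down it reaches from about 0.35 to 0.975 m from the base axis. Payload 4.9 kg.
Tool frame: the origin (TCP) lies between the finger pads; the fingertips stand 22 mm ahead of it and the grasp point (between the pads) lies 3 mm ahead of it; z points along the fingers, y is the line along which they close (so a half turn about z gives the same grasp; the last joint's range is limited). The gripper opens to 85 mm and grips with 20 to 120 N. Pads are 22 mm wide; open, the fingers measure 114 mm over their backs; the gripper's body (76 mm by 85 mm) begins 54 mm behind the grasp point. The pads swing forward as they close: fully open they stand 13 mm farther back than shut.
Start: joints at [-1.441, 0.053, 1.613, -0, 1.476, -0.119], TCP at [0.154, -0.606, 0.217] pointing down, gripper open.
Joint ranges: [-3.01, 3.01], [-1.01, 2.22], [0.06, 2.58], [-1.02, 4.17], [0.09, 2.62], [-3.14, 3.14]. Speed limits (rad/s): [2.57, 2.57, 3.14, 3.14, 3.14, 3.14].

### API

Orientations are given as a unit quaternion [w, x, y, z].
In Python, from plant import state, grab_frame, get_calibration, job_done, recognise, regions_of gives the robot as it stands.
- The arm moves only by the tool apply_moves, never from a script. Its argument "targets" is a list of rows, each an object with "translation": the shift along the tool's x, y, z normalised to -1 to 1, where 1 is 100 mm, a list of three; "twist": the turn about the tool's z normalised to -1 to 1, where 1 is 0.1 rad; "hand": the opening, from 0 (shut) to 1 (fully open). A call has 1 to 8 rows; each row shifts and turns the commanded pose from where the row before left it, along the tool's axes as they then stand; what a row does not reach is not made up. A row lasts 1/10 s, in which the tool goes at most 50 mm and 8.59 degrees, less where a joint would pass 70% of its speed; a pose out of reach is approached as far as the arm can. A call with a number of a shift or a turn outside -1 to 1 is refused whole. A call with a gripper value outside its range is refused whole. The fingers move at their own pace and stop on an object; the grip force is fixed at half the most. Time passes only in rows, so rows that do not move let the fingers close. It gives the time, the measured TCP pose, the force, the opening and the grip force at its end, in the units of the state.
- state(): the state, without advancing time (a new reading comes with each control period).
- grab_frame(name): name is "scene" or "top" or "wrist"; returns the picture (384x512x3 uint8, red, green, blue); there is no depth.
- get_calibration(name): a dict with "camera_matrix" (3x3 intrinsics, pixels), "D" ([k1, k2, p1, p2, k3] as OpenCV has them; the pictures are not rectified), "pose" (4x4, takes a point from camera to world coordinates). Camera axes: x right, y up, looking along -z (the intrinsics and any distortion apply to the point x, -y, -z); pixel columns grow to the right and rows downward; lengths in m; the calibration is good to about 2 mm. A picture is of the moment at which its call begins: read the wrist's pose just before it. get_calibration takes no time and is no camera call; for the wrist camera it gives the pose at the moment of the call.
- job_done(): hands the job in; it is judged then, once.
Trained networks look in the newest picture that a camera, given by its name, has taken for a name from the list of things; names that differ only in an ending like _2 or _b are one class to them, and where a whole thing is asked for, a point or a joint stands for the part that bears it (a point fixed in the world has none). Each returns a list of dicts, best first, with "score" (0 to 1); they miss things now and then, are a little off and sometimes report something else, mostly with a low value. They report only what shows in the picture. A call takes as long as a camera call. They do not tell look-alikes from the thing itself.
- recognise(camera, query): "point" ([x, y, z] in m, in world coordinates, good to about 4 mm: the middle of the surface that is visible of it).
- regions_of(camera, query): "pixels" (384x512 bool, what is visible of it).
The state is a dict: "time": time; "joint_pos": joint angles; "joint_vel": joint speeds; "joint_efforts": joint torques, N m; "tool_pos": TCP position; "tool_rot": TCP orientation; "contact_force": force on the tool from outside, world axes, zero at the start; "ft_torque": the same for the moment, N m; "gripper_width": opening from 0.0 (shut) to 1.0 (fully open); "grasp_force": force on a finger pad.
Only numpy, scipy, OpenCV 4.12 (cv2) and the standard library are available. Lean on these libraries where they do the work, as an engineer would, in place of code of your own. Each camera call takes 0.05 s, during which the arm holds its last target. There are 200 camera calls.

## Working session

There is one attempt and no reset: what is moved stays moved. The work goes in short steps, Python scripts to look and compute and a tool call to move; the robot and the scene stay as the last step left them, time stands still between calls to the robot, and variables do not carry over. Pictures are saved under pics/ and viewed, at most 14 in all, crops included, and the job is handed in when it is done.

Besides the shell and the picture viewer there is one more tool, called after "Call:" as name(argument=value, ...), one argument or row to a line, values as JSON. apply_moves: Moves the arm, as the interface text tells. Its arguments: {"type":"object","properties":{"targets":{"type":"array"}},"required":["targets"]}

```bash
mkdir -p pics; ls; cat > h.py <<'E'
import numpy as np, cv2
from plant import *
def ray(cam,uv,cal=None):
    c=cal or get_calibration(cam); K=np.array(c["camera_matrix"]);D=np.array(c["D"]);T=np.array(c["pose"])
    p=cv2.undistortPoints(np.array(uv,float).reshape(-1,1,2),K,D).reshape(-1,2)
    d=np.c_[p[:,0],-p[:,1],-np.ones(len(p))]@T[:3,:3].T
    return T[:3,3],d
def atz(cam,uv,z,cal=None):
    o,d=ray(cam,uv,cal); return o+d*((z-o[2])/d[:,2])[:,None]
def proj(cam,P,cal=None):
    c=cal or get_calibration(cam); K=np.array(c["camera_matrix"]);D=np.array(c["D"]);T=np.array(c["pose"])
    q=(np.array(P,float).reshape(-1,3)-T[:3,3])@T[:3,:3]
    q=q*[1,-1,-1]
    return cv2.projectPoints(q,np.zeros(3),np.zeros(3),K,D)[0].reshape(-1,2)
def save(cam,name,crop=None,s=1):
    f=grab_frame(cam)
    g=f if crop is None else f[crop[1]:crop[3],crop[0]:crop[2]]
    cv2.imwrite(f"pics/{name}.png",cv2.resize(g[...,::-1],None,fx=s,fy=s,interpolation=cv2.INTER_CUBIC)); return f
E
python3 - <<'E'
from h import *
s=state();print(s)
for c in("scene","top","wrist"):
    k=get_calibration(c);print(c,np.round(k["pose"],3).tolist(),np.round(k["camera_matrix"],1).tolist(),k["D"])
save("top","top0",s=1.5);
save("scene","scene0",s=1.5)
for q in("wedge","board","skittle0","board_edge"):
    for c in("top","scene"): print(q,c,[(round(r["score"],2),np.round(r["point"],3).tolist()) for r in recognise(c,q)])
E
```

```text
pics
{'time': 0.0, 'joint_pos': array([-1.44093899e+00,  5.33701130e-02,  1.61430487e+00,  2.78566911e-06,
        1.47600609e+00, -1.18983912e-01]), 'joint_vel': array([-1.14359168e-04, -2.31397196e-04,  3.99579491e-04,  8.72319547e-05,
        8.59110626e-05,  4.42937161e-04]), 'joint_efforts': array([-1.21368130e-04, -3.93683910e+01, -3.70174026e+01, -1.11129787e-04,
        7.02518126e-03, -1.86156456e-05]), 'tool_pos': array([ 0.15385052, -0.60508703,  0.21524835]), 'tool_rot': array([-1.04420038e-03,  9.92269210e-01,  1.24099656e-01, -4.29060780e-06]), 'contact_force': array([-0.52117191,  0.47632065, -0.80182061]), 'ft_torque': array([0.03834178, 0.02818512, 0.04174513]), 'grasp_force': 0.0, 'gripper_width': 1.0028527017386593}
scene [[0.661, -0.596, 0.455, 1.076], [0.75, 0.531, -0.394, -0.369], [-0.007, 0.602, 0.798, 1.048], [0.0, 0.0, 0.0, 1.0]] [[377.4, 0.0, 252.0], [0.0, 377.4, 191.1], [0.0, 0.0, 1.0]] [-0.07196335  0.          0.          0.          0.        ]
top [[-0.03, 0.986, -0.166, 0.347], [-1.0, -0.029, 0.012, 0.11], [0.007, 0.166, 0.986, 1.171], [0.0, 0.0, 0.0, 
[... 368 characters left out ...]
wedge top [(0.98, [0.6, 0.179, 0.023]), (0.9, [0.274, 0.49, 0.022]), (0.53, [0.577, -0.105, 0.04])]
wedge scene [(0.72, [0.275, 0.493, 0.021]), (0.68, [0.612, 0.183, 0.019])]
board top [(0.91, [0.576, -0.105, 0.032])]
board scene [(0.89, [0.587, -0.111, 0.044]), (0.23, [0.341, -0.294, 0.035])]
skittle0 top [(0.76, [0.44, 0.106, 0.054]), (0.71, [0.45, -0.378, 0.052]), (0.62, [0.564, -0.371, 0.053]), (0.61, [0.534, 0.361, 0.05])]
skittle0 scene [(0.86, [0.576, -0.382, 0.051]), (0.73, [0.542, 0.352, 0.048]), (0.57, [0.449, 0.099, 0.048]), (0.56, [0.466, -0.385, 0.056])]
board_edge top [(0.57, [0.572, -0.108, 0.034])]
board_edge scene [(0.76, [0.586, -0.115, 0.039]), (0.3, [0.545, 0.352, 0.05])]
```

View pics/top0.png

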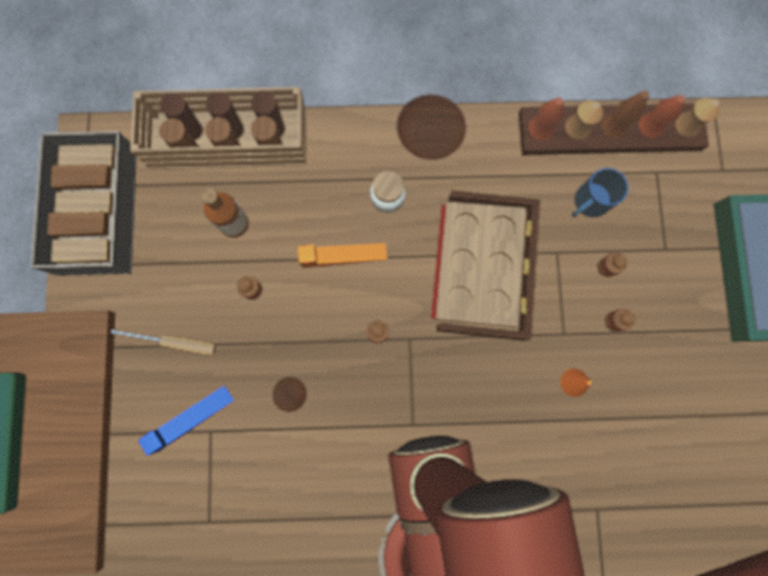

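View pics/scene0.png

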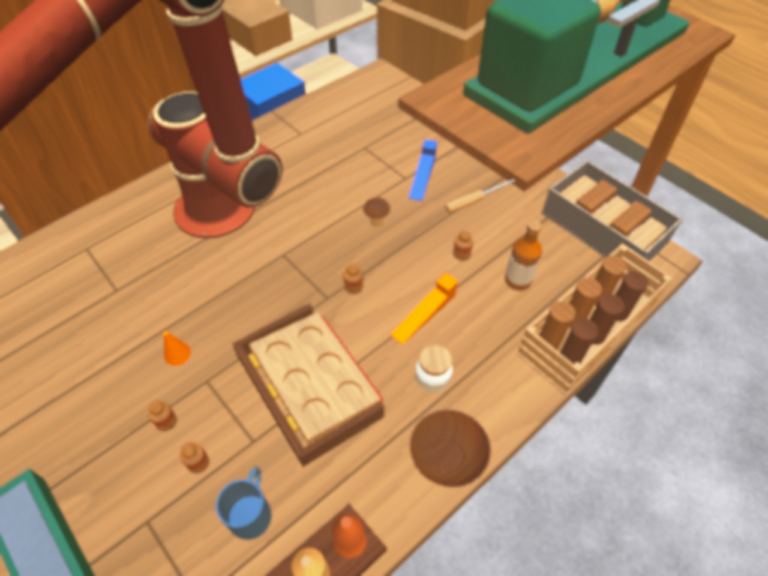

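Candidates, as pixels in top0 (1.5x):
- **Wedge:** the orange wedge at (343,254). The blue one at (187,420) is a look-alike.
- **Skittles:** small brown ones with a red band at (249,287), (377,330), (613,264) and (621,320). Not skittles: the mushroom (290,393), the cone (575,382), the crate cylinders (218,120) and the pegs on the shelf (620,115).
- **Board:** red free edge on the left at about x=440, hinge to the right.

Next I'll check these in a crop and fit the poses.

```bash
cat > fit.py <<'E'
from h import *
from scipy.optimize import least_squares
def mask(f,kind):
    h=cv2.cvtColor(f,cv2.COLOR_RGB2HSV); H,S,V=[h[...,i].astype(int) for i in range(3)]
    if kind=="orange": return (H>=12)&(H<=22)&(S>200)&(V>150)
    if kind=="red": return ((H<5)|(H>172))&(S>150)&(V>90)
def wedge_sil(cam,p,cal):
    x,y,th=p; W=.018
    prof=[(.09,0),(.09,.003),(-.055,.033),(-.055,.058),(-.09,.058),(-.09,0)]
    R=np.array([[np.cos(th),-np.sin(th)],[np.sin(th),np.cos(th)]])
    m=np.zeros((384*4,512*4),np.uint8)
    def poly(P):
        P=np.array(P);Q=np.c_[P[:,:2]@R.T+[x,y],P[:,2]]
        return (proj(cam,Q,cal))
    pts=[[(a,s*W,z) for a,z in prof] for s in(1,-1)]
    faces=pts+[[pts[0][i],pts[0][(i+1)%6],pts[1][(i+1)%6],pts[1][i]] for i in range(6)]
    for fc in faces: cv2.fillPoly(m,[np.round((poly(fc)+.5)*4*16-8).astype(np.int32)],255,shift=4)
    return cv2.resize(m,(512,384),interpolation=cv2.INTER_AREA)/255.
E
python3 - <<'E'
from fit import *
from scipy.optimize import minimize
t=save("top","top1",(180,90,440,250),3)
s=grab_frame("scene")
c={k:get_calibration(k) for k in("top","scene")}
M={}
for k,f in(("top",t),("scene",s)):
    m=mask(f,"orange").astype(np.uint8); n,l,st,ce=cv2.connectedComponentsWithStats(m)
    print(k,[(st[i].tolist()) for i in range(1,n) if st[i][4]>60])
    e=proj(k,[[.6,.179,.02]],c[k])[0]
    i=min((i for i in range(1,n) if st[i][4]>60),key=lambda i:np.hypot(*(ce[i]-e)))
    M[k]=cv2.GaussianBlur((l==i).astype(float),(0,0),1.5)
def cost(p,ks=("top","scene")): return sum(((cv2.GaussianBlur(wedge_sil(k,p,c[k]),(0,0),1.5)-M[k])**2).sum() for k in ks)
for ks in(("top",),("scene",),("top","scene")):
    r=minimize(cost,[.6,.18,-1.57],args=(ks,),method="Nelder-Mead",options=dict(initial_simplex=np.array([.6,.18,-1.57])+np.array([[0,0,0],[.02,0,0],[0,.02,0],[0,0,.1]])))
    print(ks,r.x.round(4),r.fun)
# red bar
for k,f in(("top",t),("scene",s)):
    m=mask(f,"red").astype(np.uint8); n,l,st,ce=cv2.connectedComponentsWithStats(m)
    e=proj(k,[[.576,0-.02,.03]],c[k])[0]
    for i in range(1,n):
        if st[i][4]>30 and np.hypot(*(ce[i]-e))<80:
            v,u=np.where(l==i); P=np.c_[u,v].astype(float);mu=P.mean(0);d=np.linalg.svd(P-mu,full_matrices=False)[2][0];q=(P-mu)@d
            print(k,st[i].tolist(),(mu+d*q.min()).round(1),(mu+d*q.max()).round(1))
E
```

```text
top []Traceback (most recent call last):
  File "<stdin>", line 11, in <module>
ValueError: min() iterable argument is empty
```

View pics/top1.png

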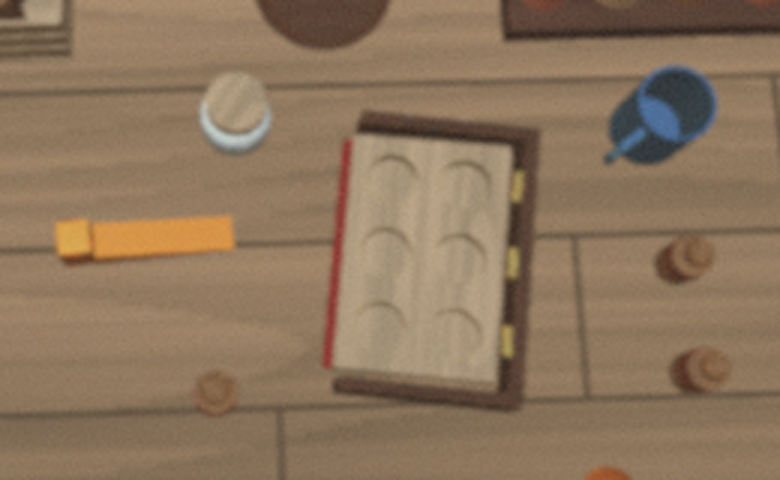

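The crop shows the orange wedge at (145,238), with its block to the left and its thin end facing the board. The red bar runs from (348,140) to (328,367). The skittles are at (215,392), (687,258) and (702,368). I'll loosen the colour thresholds.

```bash
sed -i 's/(H<=22)&(S>200)&(V>150)/(H<=22)\&(S>150)\&(V>120)/; s/(S>150)&(V>90)/(S>130)\&(V>70)/' fit.py
cat > run1.py <<'E'
from fit import *
from scipy.optimize import minimize
t=grab_frame("top"); s=grab_frame("scene")
print(t[169,228],t[170,205],t[175,292])
c={k:get_calibration(k) for k in("top","scene")}
M={}
for k,f in(("top",t),("scene",s)):
    m=mask(f,"orange").astype(np.uint8); n,l,st,ce=cv2.connectedComponentsWithStats(m)
    print(k,[(st[i].tolist()) for i in range(1,n) if st[i][4]>60])
    e=proj(k,[[.6,.179,.02]],c[k])[0]
    i=min((i for i in range(1,n) if st[i][4]>60),key=lambda i:np.hypot(*(ce[i]-e)))
    m=(np.hypot(*np.moveaxis(ce[l]-e,-1,0))<40)&(l>0)
    M[k]=cv2.GaussianBlur(m.astype(float),(0,0),1.5)
def cost(p,ks=("top","scene")): return sum(((cv2.GaussianBlur(wedge_sil(k,p,c[k]),(0,0),1.5)-M[k])**2).sum() for k in ks)
for ks in(("top",),("scene",),("top","scene")):
    r=minimize(cost,[.6,.18,-1.57],args=(ks,),method="Nelder-Mead",options=dict(initial_simplex=np.array([.6,.18,-1.57])+np.array([[0,0,0],[.02,0,0],[0,.02,0],[0,0,.1]])))
    print(ks,r.x.round(4),r.fun)
for k,f in(("top",t),("scene",s)):
    m=mask(f,"red").astype(np.uint8); n,l,st,ce=cv2.connectedComponentsWithStats(m)
    e=proj(k,[[.576,0-.02,.03]],c[k])[0]
    for i in range(1,n):
        if st[i][4]>30 and np.hypot(*(ce[i]-e))<80:
            v,u=np.where(l==i); P=np.c_[u,v].astype(float);mu=P.mean(0);d=np.linalg.svd(P-mu,full_matrices=False)[2][0];q=(P-mu)@d
            a,b=mu+d*q.min(),mu+d*q.max()
            print(k,st[i].tolist(),a.round(1),b.round(1),atz(k,[a,b],.02,c[k]).round(4).tolist(),atz(k,[a,b],.035,c[k]).round(4).tolist())
E
python3 run1.py
```

```text
[215 151  74] [216 166  82] [144  60  53]
top [[137, 137, 16, 11, 77], [199, 163, 59, 14, 657]]
scene [[0, 0, 21, 19, 208], [0, 0, 131, 158, 11052], [262, 0, 67, 20, 732], [401, 0, 13, 12, 70], [251, 0, 261, 144, 17333], [149, 8, 45, 28, 702], [385, 121, 25, 20, 241], [243, 133, 16, 18, 160], [408, 136, 25, 20, 255], [342, 152, 20, 25, 355], [302, 154, 13, 20, 167], [359, 168, 82, 64, 1222], [229, 176, 13, 20, 186], [260, 181, 46, 49, 631], [108, 220, 20, 25, 367], [350, 222, 34, 28, 76], [348, 227, 32, 27, 67], [161, 232, 13, 29, 121], [176, 256, 10, 11, 65], [98, 267, 20, 20, 255], [274, 274, 45, 47, 1015], [188, 277, 12, 12, 72], [205, 285, 18, 12, 61], [120, 295, 19, 21, 259], [193, 364, 28, 20, 321]]
('top',) [ 0.6097  0.1704 -1.5009] 24.49876359536086
('scene',) [ 0.6045  0.1724 -1.4949] 134.10641011094248
('top', 'scene') [ 0.6081  0.1689 -1.4915] 174.71184341188624
top [288, 137, 9, 75, 135] [295.4 137. ] [288.4 211. ] [[0.7062, -0.0438, 0.02], [0.4708, -0.0106, 0.02]] [[0.7015, -0.0418, 0.035], [0.4692, -0.009, 0.035]]
```

```bash
cat >> h.py <<'E'
from scipy.spatial.transform import Rotation as Rn
def Rt(q): return Rn.from_quat([q[1],q[2],q[3],q[0]]).as_matrix()
def yaw(): R=Rt(state()["tool_rot"]); return np.arctan2(R[1,0],R[0,0])
def need(p,yw=None,n=None):
    s=state();R=Rt(s["tool_rot"]);d=np.array(p)-s["tool_pos"];a=yaw();tw=0 if yw is None else -((yw-a+np.pi)%(2*np.pi)-np.pi)
    n=n or max(1,int(np.ceil(max(np.linalg.norm(d)/.045,abs(tw)/.1))))
    print("tool shift mm",(R.T@d*1000).round(1),"twist",round(tw,3),"tip yaw",round(a,3),"rows",n)
    for i in range(n):
        b=a-tw*i/n; Q=np.array([[np.cos(b),np.sin(b),0],[np.sin(b),-np.cos(b),0],[0,0,-1]])
        print((Q.T@d/n*10).round(2).tolist(),round(tw/n*10,2))
E
python3 - <<'E'
from h import *
need([.62,.18,.24],1.64,18)
E
```

```text
tool shift mm [ 645.2 -646.8  -23.5] twist -1.391 tip yaw 0.249 rows 18
[0.36, -0.36, -0.01] -0.77
[0.39, -0.33, -0.01] -0.77
[0.41, -0.3, -0.01] -0.77
[0.43, -0.27, -0.01] -0.77
[0.45, -0.23, -0.01] -0.77
[0.47, -0.2, -0.01] -0.77
[0.48, -0.16, -0.01] -0.77
[0.49, -0.12, -0.01] -0.77
[0.5, -0.09, -0.01] -0.77
[0.51, -0.05, -0.01] -0.77
[0.51, -0.01, -0.01] -0.77
[0.51, 0.03, -0.01] -0.77
[0.5, 0.07, -0.01] -0.77
[0.5, 0.11, -0.01] -0.77
[0.49, 0.15, -0.01] -0.77
[0.47, 0.18, -0.01] -0.77
[0.46, 0.22, -0.01] -0.77
[0.44, 0.26, -0.01] -0.77
```

Call:
apply_moves(
  targets=[
    {"translation": [0.36, -0.36, -0.01], "twist": -0.77, "hand": 1},
    {"translation": [0.39, -0.33, -0.01], "twist": -0.77, "hand": 1},
    {"translation": [0.41, -0.3, -0.01], "twist": -0.77, "hand": 1},
    {"translation": [0.43, -0.27, -0.01], "twist": -0.77, "hand": 1},
    {"translation": [0.45, -0.23, -0.01], "twist": -0.77, "hand": 1},
    {"translation": [0.45, -0.2, -0.01], "twist": -0.77, "hand": 1},
    {"translation": [0.47, -0.16, -0.01], "twist": -0.77, "hand": 1},
    {"translation": [0.48, -0.12, -0.01], "twist": -0.77, "hand": 1},
  ],
)

```text
time: 1.5
tool_pos: [0.3574, -0.2612, 0.2248]
tool_rot: [0.001, 0.907, 0.42, 0.0]
contact_force: [0.8, 0.1, -0.6]
gripper_width: 0.995
grasp_force: 0.0
```

Call:
apply_moves(
  targets=[
    {"translation": [0.49, -0.09, -0.01], "twist": -0.77, "hand": 1},
    {"translation": [0.49, -0.05, -0.01], "twist": -0.77, "hand": 1},
    {"translation": [0.49, -0.01, -0.01], "twist": -0.77, "hand": 1},
    {"translation": [0.49, 0.03, -0.01], "twist": -0.77, "hand": 1},
    {"translation": [0.49, 0.07, -0.01], "twist": -0.77, "hand": 1},
    {"translation": [0.48, 0.11, -0.01], "twist": -0.77, "hand": 1},
    {"translation": [0.47, 0.15, -0.01], "twist": -0.77, "hand": 1},
    {"translation": [0.46, 0.18, -0.01], "twist": -0.77, "hand": 1},
  ],
)

```text
time: 2.3
tool_pos: [0.5596, 0.0781, 0.2327]
tool_rot: [0.0, 0.737, 0.676, 0.0]
contact_force: [1.2, -1.5, 1.3]
gripper_width: 0.999
grasp_force: 0.0
```

Call:
apply_moves(
  targets=[
    {"translation": [0.46, 0.22, -0.01], "twist": -0.77, "hand": 1},
    {"translation": [0.44, 0.26, -0.01], "twist": -0.77, "hand": 1},
    {"translation": [0, 0, 0], "twist": 0, "hand": 1},
    {"translation": [0, 0, 0], "twist": 0, "hand": 1},
  ],
)

```text
time: 2.7
tool_pos: [0.6103, 0.1626, 0.2337]
tool_rot: [-0.0, 0.684, 0.73, -0.001]
contact_force: [1.2, -0.4, -0.9]
gripper_width: 1.0
grasp_force: 0.0
```

```bash
python3 - <<'E'
from h import *
s=state();print(s["time"],s["tool_pos"],yaw(),s["contact_force"])
save("wrist","w0",s=1.5); np.save("w0cal.npy",get_calibration("wrist")["pose"])
for q in("wedge","board","skittle0"):
  print(q,[(round(r["score"],2),np.round(r["point"],3).tolist()) for r in recognise("wrist",q)])
E
```

```text
2.7 [0.61034889 0.16259073 0.23371857] 1.6363561528024506 [ 1.24797234 -0.39310771 -0.85494884]
wedge [(0.85, [0.606, 0.192, 0.022])]
board [(0.65, [0.572, -0.05, 0.033])]
skittle0 [(0.79, [0.547, 0.346, 0.034]), (0.56, [0.451, 0.112, 0.05]), (0.37, [0.575, -0.045, 0.03])]
```

View pics/w0.png

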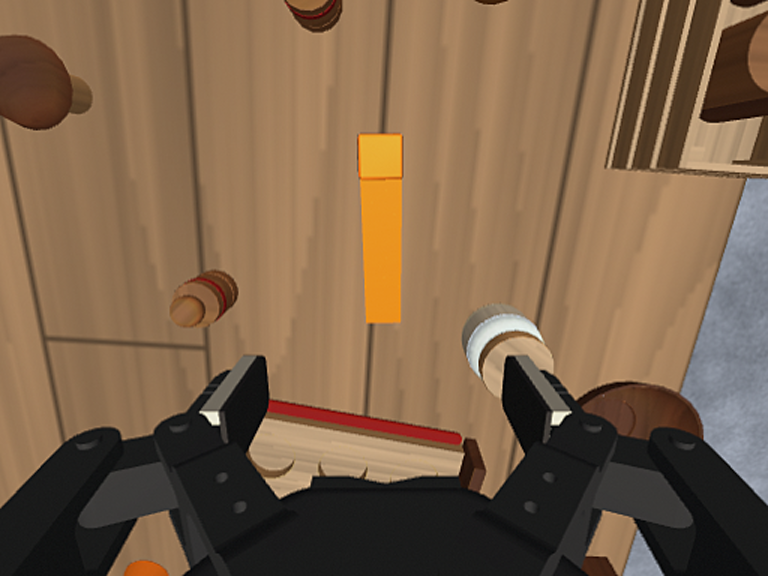

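The wrist view is sharp. The block's top corners are at (358,133) and (402,133), the tip corners at (368,323) and (400,322). The red bar runs from (268,407) to (461,438).

```bash
python3 - <<'E'
from fit import *
from scipy.optimize import minimize
c=get_calibration("wrist"); f=grab_frame("wrist")
def px(l): return (np.array(l)/1.5)
B=atz("wrist",px([(358,133),(402,133),(403,179),(359,179)]),.058,c);T=atz("wrist",px([(368,323),(400,322)]),.003,c)
print(B.round(4).tolist(),T.round(4).tolist())
b=B[:,:2].mean(0);t=T[:,:2].mean(0);d=t-b;print("len(162.5)",np.hypot(*d),"yaw",np.arctan2(d[1],d[0]),"ctr",b+d/np.hypot(*d)*.0725)
m=mask(f,"orange").astype(np.uint8);m[:, :200]=0;m[:,300:]=0;m[230:]=0;m[:80]=0
Mb=cv2.GaussianBlur(m.astype(float),(0,0),1.)
cost=lambda p:((cv2.GaussianBlur(wedge_sil("wrist",p,c),(0,0),1.)-Mb)**2).sum()
x0=np.array([.608,.17,-1.5]);r=minimize(cost,x0,method="Nelder-Mead",options=dict(initial_simplex=x0+np.array([[0,0,0],[.01,0,0],[0,.01,0],[0,0,.05]])))
print(r.x.round(4),r.fun)
# bar upper (outer) edge: far end visible right
print("bar",atz("wrist",px([(270,401),(461,432)]),.021,c).round(4).tolist())
E
```

```text
[[0.5831, 0.2597, 0.058], [0.6175, 0.2618, 0.058], [0.6209, 0.2272, 0.058], [0.5854, 0.225, 0.058]] [[0.5978, 0.0792, 0.003], [0.6311, 0.0824, 0.003]]
len(162.5) 0.16308520711185787 yaw -1.4928897073075882 ctr [0.60739586 0.17113919]
[ 0.6063  0.1731 -1.4973] 15.254750744420543
bar [[0.499, -0.0085, 0.021], [0.7054, -0.034, 0.021]]
```

```bash
python3 - <<'E'
from h import *
need([.6015,.2443,.09],1.6466,4); need([.6015,.2443,.040],1.6466)
E
```

```text
tool shift mm [ 84.1  -3.4 144.9] twist -0.014 tip yaw 1.633 rows 4
[0.21, -0.01, 0.36] -0.03
[0.21, -0.01, 0.36] -0.03
[0.21, -0.01, 0.36] -0.03
[0.21, -0.01, 0.36] -0.03
tool shift mm [ 84.1  -3.5 194.9] twist -0.014 tip yaw 1.633 rows 5
[0.17, -0.01, 0.39] -0.03
[0.17, -0.01, 0.39] -0.03
[0.17, -0.01, 0.39] -0.03
[0.17, -0.01, 0.39] -0.03
[0.17, -0.0, 0.39] -0.03
```

Call:
apply_moves(
  targets=[
    {"translation": [0.21, -0.01, 0.2], "twist": -0.03, "hand": 1},
    {"translation": [0.21, -0.01, 0.36], "twist": -0.03, "hand": 1},
    {"translation": [0.21, -0.01, 0.36], "twist": -0.04, "hand": 1},
    {"translation": [0.21, -0.01, 0.36], "twist": -0.04, "hand": 1},
    {"translation": [0, 0, 0.36], "twist": 0, "hand": 1},
    {"translation": [0, 0, 0.3], "twist": 0, "hand": 1},
    {"translation": [0, 0, 0], "twist": 0, "hand": 1},
    {"translation": [0, 0, 0], "twist": 0, "hand": 1},
  ],
)

```text
time: 3.75
tool_pos: [0.6006, 0.2445, 0.0409]
tool_rot: [-0.0, 0.679, 0.734, -0.0]
contact_force: [-0.1, -0.5, 0.2]
gripper_width: 1.001
grasp_force: 0.0
```

Call:
apply_moves(
  targets=[
    {"translation": [0, 0, 0], "twist": 0, "hand": 0},
    {"translation": [0, 0, 0], "twist": 0, "hand": 0},
    {"translation": [0, 0, 0], "twist": 0, "hand": 0},
    {"translation": [0, 0, 0], "twist": 0, "hand": 0},
    {"translation": [0, 0, 0], "twist": 0, "hand": 0},
    {"translation": [0, 0, 0], "twist": 0, "hand": 0},
    {"translation": [0, 0, 0], "twist": 0, "hand": 0},
    {"translation": [0, 0, 0], "twist": 0, "hand": 0},
  ],
)

```text
time: 4.55
tool_pos: [0.6074, 0.2465, 0.0476]
tool_rot: [0.005, 0.679, 0.734, 0.007]
contact_force: [5.1, -0.1, 12.9]
gripper_width: 0.004
grasp_force: 17.3
```

```bash
python3 - <<'E'
from h import *
s=state();print(s["time"],s["tool_pos"],yaw(),s["contact_force"],s["gripper_width"],s["grasp_force"])
save("wrist","w1",s=1.5)
E
```

```text
4.55 [0.6073794  0.24646224 0.04758765] 1.6487265522382093 [ 5.10073664 -0.06091526 12.87234828] 0.004014420593539273 17.3497468221467
```

View pics/w1.png

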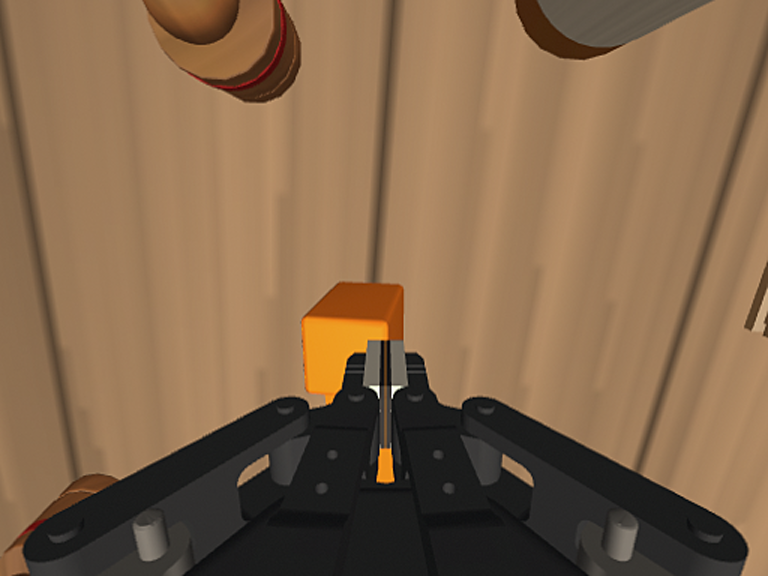

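The fingers closed on nothing. The block at (355,345) sits just beyond them, and the tips are resting on the ramp. I'll lift shut, back up and look again.

Call:
apply_moves(
  targets=[
    {"translation": [0, 0, -0.3], "twist": 0, "hand": 0},
    {"translation": [0, 0, -0.4], "twist": 0, "hand": 0},
    {"translation": [-0.1, 0, -0.45], "twist": 0, "hand": 1},
    {"translation": [-0.1, 0, -0.45], "twist": 0, "hand": 1},
    {"translation": [-0.1, 0, 0], "twist": 0, "hand": 1},
    {"translation": [0, 0, 0], "twist": 0, "hand": 1},
    {"translation": [0, 0, 0], "twist": 0, "hand": 1},
    {"translation": [0, 0, 0], "twist": 0, "hand": 1},
  ],
)

```text
time: 5.4
tool_pos: [0.6017, 0.2154, 0.1979]
tool_rot: [-0.001, 0.679, 0.734, -0.002]
contact_force: [-0.5, 0.1, -0.4]
gripper_width: 0.991
grasp_force: 0.0
```

```bash
cat > run2.py <<'E'
from fit import *
import sys
from scipy.optimize import minimize
s=state();print(s["time"],s["tool_pos"],yaw(),s["contact_force"],s["gripper_width"])
f=save("wrist",sys.argv[1],s=1.5);c=get_calibration("wrist")
m=mask(f,"orange").astype(np.uint8);n,l,st,ce=cv2.connectedComponentsWithStats(m)
P=np.array([float(v) for v in sys.argv[2:5]])
e=proj("wrist",[[P[0],P[1],.02]],c)[0]
m=np.isin(l,[i for i in range(1,n) if st[i][4]>60 and np.hypot(*(ce[i]-e))<70])
Mb=cv2.GaussianBlur(m.astype(float),(0,0),1.)
cost=lambda p:((cv2.GaussianBlur(wedge_sil("wrist",p,c),(0,0),1.)-Mb)**2).sum()
for k in range(2):
    r=minimize(cost,P,method="Nelder-Mead",options=dict(initial_simplex=P+np.array([[0,0,0],[.01,0,0],[0,.01,0],[0,0,.05]])));P=r.x
print(r.x.round(4),r.fun,"block",(r.x[:2]-.0725*np.array([np.cos(r.x[2]),np.sin(r.x[2])])).round(4))
E
python3 run2.py w2 .605 .2 -1.5
```

```text
5.4 [0.60168184 0.21543439 0.19794912] 1.649082390249015 [-0.47038105  0.13774764 -0.42998943] 0.991167246138575
[ 0.6065  0.1726 -1.4963] 14.746839948169278 block [0.6011 0.2449]
```

View pics/w2.png

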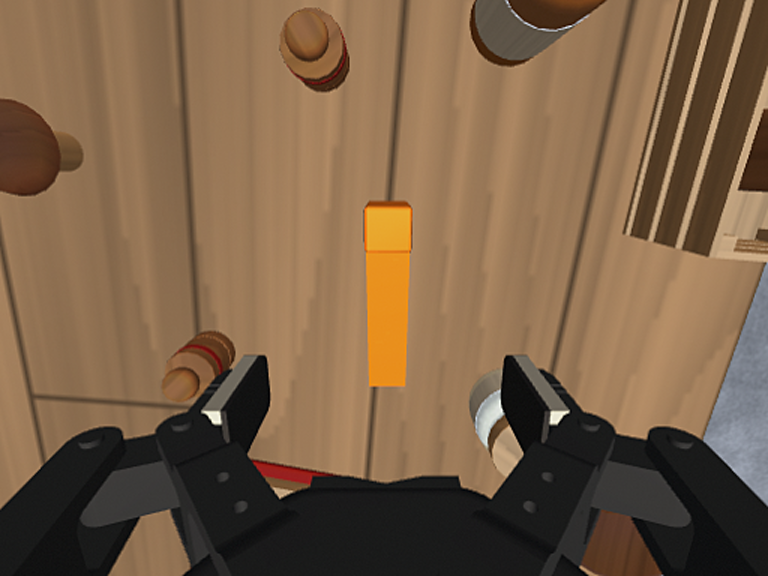

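The fit puts the wedge exactly where it was, so it probably rolled on its edge when one finger touched high, then fell back flat. I'll grip lower, centred again, closing in steps.

```bash
python3 - <<'E'
from h import *
need([.6015,.2447,.026],1.646)
E
```

```text
tool shift mm [ 29.2   2.7 172. ] twist 0.003 tip yaw 1.649 rows 4
[0.07, 0.01, 0.43] 0.01
[0.07, 0.0, 0.43] 0.01
[0.07, 0.0, 0.43] 0.01
[0.07, 0.0, 0.43] 0.01
```

Call:
apply_moves(
  targets=[
    {"translation": [0.07, 0, 0.4], "twist": 0, "hand": 1},
    {"translation": [0.07, 0.01, 0.4], "twist": 0, "hand": 1},
    {"translation": [0.08, 0.01, 0.4], "twist": 0, "hand": 1},
    {"translation": [0.07, 0, 0.3], "twist": 0, "hand": 1},
    {"translation": [0, 0, 0.22], "twist": 0, "hand": 1},
    {"translation": [0, 0, 0], "twist": 0, "hand": 1},
    {"translation": [0, 0, 0], "twist": 0, "hand": 1},
    {"translation": [0, 0, 0], "twist": 0, "hand": 1},
  ],
)

```text
time: 6.25
tool_pos: [0.6038, 0.2448, 0.0301]
tool_rot: [0.001, 0.679, 0.734, 0.001]
contact_force: [0.6, 0.2, 0.7]
gripper_width: 1.0
grasp_force: 0.0
```

Call:
apply_moves(
  targets=[
    {"translation": [0, 0, 0], "twist": 0, "hand": 0.55},
    {"translation": [0, 0, 0], "twist": 0, "hand": 0.55},
    {"translation": [0, 0, 0], "twist": 0, "hand": 0.55},
    {"translation": [0, 0, 0], "twist": 0, "hand": 0.55},
  ],
)

```text
time: 6.65
tool_pos: [0.6029, 0.2444, 0.0289]
tool_rot: [0.0, 0.679, 0.734, 0.0]
contact_force: [0.6, 0.1, -0.0]
gripper_width: 0.551
grasp_force: 0.0
```

```bash
python3 run2.py w3 .6065 .1726 -1.496; python3 - <<'E'
from h import *
need([.6015,.2447,.026],1.646)
E
```

```text
6.65 [0.60287467 0.24442577 0.02890888] 1.6487597775264466 [ 0.55165149  0.12725332 -0.015442  ] 0.5510106877563242
[ 0.6065  0.1727 -1.4965] 2750.760126186517 block [0.6011 0.245 ]
tool shift mm [ 0.4 -1.2  2.7] twist 0.003 tip yaw 1.649 rows 1
[0.0, -0.01, 0.03] 0.03
```

View pics/w3.png

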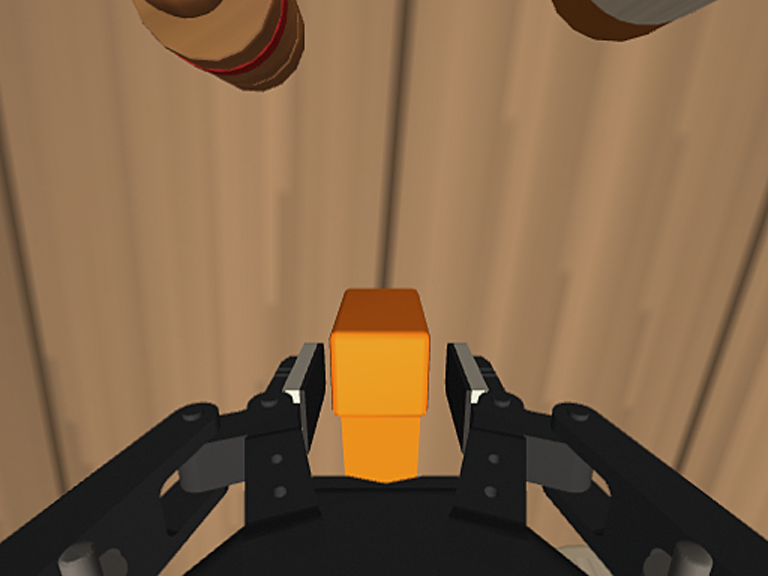

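The block sits between the pads: its centre is at (380,375) and the midpoint of the fingers is about 385. I'll shift a millimetre and close gently.

Call:
apply_moves(
  targets=[
    {"translation": [0.02, -0.012, 0.02], "twist": 0, "hand": 0.5},
    {"translation": [0, 0, 0], "twist": 0, "hand": 0.48},
    {"translation": [0, 0, 0], "twist": 0, "hand": 0.46},
    {"translation": [0, 0, 0], "twist": 0, "hand": 0.44},
    {"translation": [0, 0, 0], "twist": 0, "hand": 0.42},
    {"translation": [0, 0, 0], "twist": 0, "hand": 0.4},
  ],
)

```text
time: 7.3
tool_pos: [0.6013, 0.2464, 0.0265]
tool_rot: [-0.0, 0.679, 0.734, 0.0]
contact_force: [-0.5, 0.2, 0.9]
gripper_width: 0.406
grasp_force: 42.6
```

Call:
apply_moves(
  targets=[
    {"translation": [0, 0, 0], "twist": 0, "hand": 0.39},
    {"translation": [0, 0, 0], "twist": 0, "hand": 0.38},
    {"translation": [0, 0, 0], "twist": 0, "hand": 0.38},
    {"translation": [0, 0, 0], "twist": 0, "hand": 0.38},
  ],
)

```text
time: 7.7
tool_pos: [0.6014, 0.2464, 0.0267]
tool_rot: [0.0, 0.679, 0.734, 0.0]
contact_force: [-1.5, -0.9, 2.0]
gripper_width: 0.407
grasp_force: 60.0
```

Gripped: 60 N at 35 mm. Now I'll align with the board's axis, short of the bar.

```bash
python3 - <<'E'
from h import *
need([.6135,.1687,.0267],1.4366,6)
E
```

```text
tool shift mm [-78.4   6.   -0.1] twist 0.212 tip yaw 1.649 rows 6
[-0.13, 0.01, -0.0] 0.35
[-0.13, 0.01, -0.0] 0.35
[-0.13, 0.02, -0.0] 0.35
[-0.13, 0.02, -0.0] 0.35
[-0.13, 0.03, -0.0] 0.35
[-0.13, 0.03, -0.0] 0.35
```

Call:
apply_moves(
  targets=[
    {"translation": [-0.13, 0.01, 0], "twist": 0.35, "hand": 0.3},
    {"translation": [-0.13, 0.01, 0], "twist": 0.35, "hand": 0.3},
    {"translation": [-0.13, 0.02, 0], "twist": 0.35, "hand": 0.3},
    {"translation": [-0.13, 0.02, 0], "twist": 0.35, "hand": 0.3},
    {"translation": [-0.13, 0.03, 0], "twist": 0.36, "hand": 0.3},
    {"translation": [-0.13, 0.03, 0], "twist": 0.36, "hand": 0.3},
    {"translation": [0, 0, 0], "twist": 0, "hand": 0.3},
    {"translation": [0, 0, 0], "twist": 0, "hand": 0.3},
  ],
)

```text
time: 8.5
tool_pos: [0.6129, 0.1666, 0.0266]
tool_rot: [0.001, 0.753, 0.658, -0.0]
contact_force: [-0.5, -2.3, 2.7]
gripper_width: 0.409
grasp_force: 60.1
```

```bash
python3 - <<'E'
from h import *
s=state();print(s["time"],s["tool_pos"],yaw(),s["contact_force"],s["gripper_width"],s["grasp_force"])
save("wrist","w4",s=1.5); np.savez("w4.npz",pose=get_calibration("wrist")["pose"])
E
```

```text
8.5 [0.61290302 0.16663368 0.02661917] 1.4358735763688895 [-0.50546563 -2.31656749  2.68575967] 0.40942351113026926 60.107645988464355
```

View pics/w4.png

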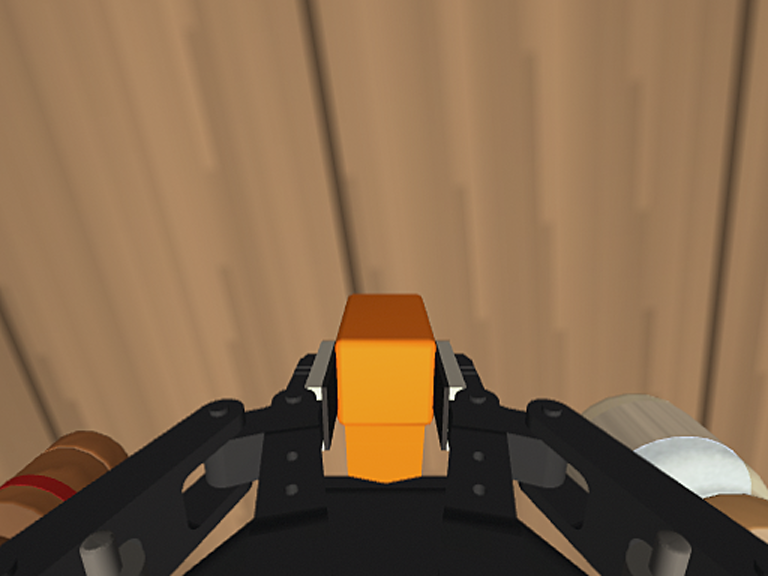

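Aligned. The wrist view shows only the gripped block and the ramp. I'll push thin end first along tool -x.

Call:
apply_moves(
  targets=[
    {"translation": [-0.1, 0, 0], "twist": 0, "hand": 0.3},
    {"translation": [-0.1, 0, 0], "twist": 0, "hand": 0.3},
    {"translation": [-0.1, 0, 0], "twist": 0, "hand": 0.3},
    {"translation": [-0.1, 0, 0], "twist": 0, "hand": 0.3},
    {"translation": [-0.1, 0, 0], "twist": 0, "hand": 0.3},
    {"translation": [-0.1, 0, 0], "twist": 0, "hand": 0.3},
    {"translation": [0, 0, 0], "twist": 0, "hand": 0.3},
  ],
)

```text
time: 9.25
tool_pos: [0.6044, 0.1065, 0.0266]
tool_rot: [0.001, 0.753, 0.658, -0.001]
contact_force: [-0.7, -2.1, 5.2]
gripper_width: 0.406
grasp_force: 60.4
```

Call:
apply_moves(
  targets=[
    {"translation": [-0.1, 0, 0], "twist": 0, "hand": 0.3},
    {"translation": [-0.1, 0, 0], "twist": 0, "hand": 0.3},
    {"translation": [-0.1, 0, 0], "twist": 0, "hand": 0.3},
    {"translation": [-0.1, 0, 0], "twist": 0, "hand": 0.3},
    {"translation": [-0.1, 0, 0], "twist": 0, "hand": 0.3},
    {"translation": [-0.1, 0, 0], "twist": 0, "hand": 0.3},
    {"translation": [-0.1, 0, 0], "twist": 0, "hand": 0.3},
    {"translation": [0, 0, 0], "twist": 0, "hand": 0.3},
  ],
)

```text
time: 10.05
tool_pos: [0.5951, 0.0384, 0.0266]
tool_rot: [0.0, 0.753, 0.658, 0.0]
contact_force: [-0.9, 1.0, 6.3]
gripper_width: 0.402
grasp_force: 60.4
```

```bash
python3 - <<'E'
from h import *
s=state();print(s["time"],s["tool_pos"],yaw(),s["contact_force"],s["gripper_width"],s["grasp_force"])
a=grab_frame("scene")[160:330,140:340];b=grab_frame("top")[110:240,180:380]
a=cv2.resize(a,(600,510),interpolation=cv2.INTER_CUBIC);
cv2.imwrite("pics/s5.png",a[...,::-1])
E
```

```text
10.05 [0.59508988 0.03838183 0.02656895] 1.436025490700748 [-0.93855221  1.03345354  6.32895409] 0.4022287873351331 60.448737144470215
```

View pics/s5.png

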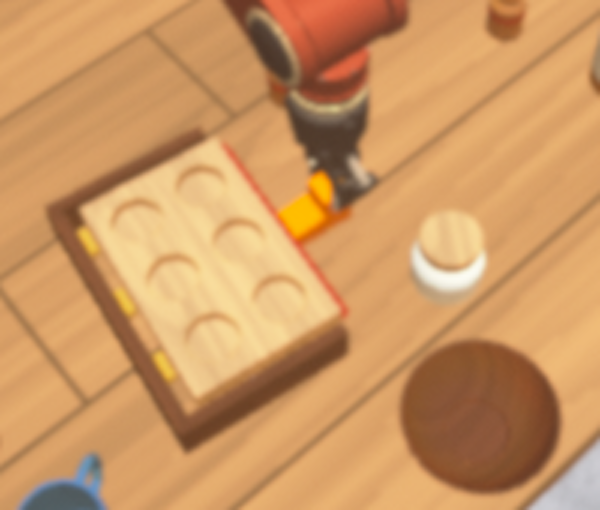

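The wedge is under the red bar at (290,235), and the block is still outside. I'll let go, then measure level by touch: shut fingertips on the rail top, then on the board beside it.

Call:
apply_moves(
  targets=[
    {"translation": [0, 0, 0], "twist": 0, "hand": 0.7},
    {"translation": [0, 0, 0], "twist": 0, "hand": 0.7},
    {"translation": [0, 0, 0], "twist": 0, "hand": 0.7},
    {"translation": [0, 0, -0.3], "twist": 0, "hand": 0.7},
    {"translation": [0, 0, -0.4], "twist": 0, "hand": 0.7},
    {"translation": [0, 0, -0.4], "twist": 0, "hand": 0},
    {"translation": [0, 0, 0], "twist": 0, "hand": 0},
    {"translation": [0, 0, 0], "twist": 0, "hand": 0},
  ],
)

```text
time: 10.95
tool_pos: [0.5957, 0.0391, 0.1375]
tool_rot: [0.001, 0.753, 0.658, 0.001]
contact_force: [-0.5, -0.2, -1.1]
gripper_width: 0.192
grasp_force: 0.0
```

```bash
cat >> h.py <<'E'
U=np.array([np.cos(-1.705),np.sin(-1.705)]);V=np.array([-U[1],U[0]]);MID=np.array([.5756,-.1112])
def bw(x,y): return MID+U*x/1000+V*y/1000
E
python3 - <<'E'
from h import *
s=state();print(s["time"],s["tool_pos"],yaw(),s["contact_force"],s["gripper_width"])
need([*bw(-60,145),.1],None,5); print(bw(-60,145),bw(-70,100))
E
```

```text
10.95 [0.59571587 0.03911226 0.13749191] 1.436890195772762 [-0.48514235 -0.15676794 -1.09507666] 0.19162607952720148
tool shift mm [-91.7 145.1  37.8] twist 0 tip yaw 1.437 rows 5
[-0.18, 0.29, 0.07] 0.0
[-0.18, 0.29, 0.07] 0.0
[-0.18, 0.29, 0.07] 0.0
[-0.18, 0.29, 0.07] 0.0
[-0.18, 0.29, 0.07] 0.0
[ 0.72732426 -0.07114068] [ 0.6840669  -0.05520955]
```

Call:
apply_moves(
  targets=[
    {"translation": [-0.18, 0.29, 0], "twist": 0, "hand": 0},
    {"translation": [-0.18, 0.29, 0], "twist": 0, "hand": 0},
    {"translation": [-0.18, 0.29, 0.07], "twist": 0, "hand": 0},
    {"translation": [-0.18, 0.29, 0.15], "twist": 0, "hand": 0},
    {"translation": [-0.2, 0.29, 0.15], "twist": 0, "hand": 0},
    {"translation": [0, 0, 0], "twist": 0, "hand": 0},
    {"translation": [0, 0, 0], "twist": 0, "hand": 0},
    {"translation": [0, 0, 0], "twist": 0, "hand": 0},
  ],
)

```text
time: 11.75
tool_pos: [0.7255, -0.0705, 0.0985]
tool_rot: [-0.001, 0.753, 0.658, -0.0]
contact_force: [-0.5, -0.3, -0.7]
gripper_width: -0.0
grasp_force: 0.0
```

Call:
apply_moves(
  targets=[
    {"translation": [0, 0, 0.1], "twist": 0, "hand": 0},
    {"translation": [0, 0, 0.04], "twist": 0, "hand": 0},
    {"translation": [0, 0, 0.04], "twist": 0, "hand": 0},
    {"translation": [0, 0, 0], "twist": 0, "hand": 0},
    {"translation": [0, 0, 0], "twist": 0, "hand": 0},
  ],
)

```text
time: 12.25
tool_pos: [0.7264, -0.0712, 0.0814]
tool_rot: [-0.0, 0.753, 0.658, -0.0]
contact_force: [0.2, -0.0, -0.2]
gripper_width: -0.001
grasp_force: 0.0
```

Call:
apply_moves(
  targets=[
    {"translation": [0, 0, 0.04], "twist": 0, "hand": 0},
    {"translation": [0, 0, 0], "twist": 0, "hand": 0},
    {"translation": [0, 0, 0], "twist": 0, "hand": 0},
  ],
)

```text
time: 12.55
tool_pos: [0.7264, -0.0714, 0.0772]
tool_rot: [-0.0, 0.753, 0.658, -0.0]
contact_force: [0.3, -0.1, -0.9]
gripper_width: 0.001
grasp_force: 0.0
```

Call:
apply_moves(
  targets=[
    {"translation": [0, 0, 0.03], "twist": 0, "hand": 0},
    {"translation": [0, 0, 0], "twist": 0, "hand": 0},
    {"translation": [0, 0, 0], "twist": 0, "hand": 0},
  ],
)

```text
time: 12.85
tool_pos: [0.7264, -0.0713, 0.0742]
tool_rot: [-0.0, 0.753, 0.658, -0.0]
contact_force: [-0.2, 0.2, -0.3]
gripper_width: 0.001
grasp_force: 0.0
```

Call:
apply_moves(
  targets=[
    {"translation": [0, 0, 0.02], "twist": 0, "hand": 0},
    {"translation": [0, 0, 0], "twist": 0, "hand": 0},
    {"translation": [0, 0, 0], "twist": 0, "hand": 0},
  ],
)

```text
time: 13.15
tool_pos: [0.7265, -0.0713, 0.0723]
tool_rot: [-0.0, 0.753, 0.658, -0.0]
contact_force: [-0.6, -0.3, -0.5]
gripper_width: -0.001
grasp_force: 0.0
```

Call:
apply_moves(
  targets=[
    {"translation": [0, 0, 0.01], "twist": 0, "hand": 0},
    {"translation": [0, 0, 0], "twist": 0, "hand": 0},
    {"translation": [0, 0, 0.01], "twist": 0, "hand": 0},
    {"translation": [0, 0, 0], "twist": 0, "hand": 0},
  ],
)

```text
time: 13.55
tool_pos: [0.7264, -0.0713, 0.0702]
tool_rot: [-0.0, 0.753, 0.658, -0.0]
contact_force: [0.2, 0.0, -0.4]
gripper_width: -0.001
grasp_force: 0.0
```

Call:
apply_moves(
  targets=[
    {"translation": [0, 0, 0.015], "twist": 0, "hand": 0},
    {"translation": [0, 0, 0], "twist": 0, "hand": 0},
    {"translation": [0, 0, 0], "twist": 0, "hand": 0},
  ],
)

```text
time: 13.85
tool_pos: [0.7265, -0.0713, 0.0688]
tool_rot: [-0.0, 0.753, 0.658, -0.0]
contact_force: [0.0, 0.0, 0.0]
gripper_width: 0.001
grasp_force: 0.0
```

No contact yet, so I may be beside the rail. I'll raise and look.

Call:
apply_moves(
  targets=[
    {"translation": [0, 0, -0.4], "twist": 0, "hand": 0},
    {"translation": [0.1, -0.2, -0.4], "twist": 0, "hand": 0},
    {"translation": [0, -0.3, 0], "twist": 0, "hand": 0},
    {"translation": [-0.3, -0.4, 0], "twist": 0, "hand": 0},
    {"translation": [-0.3, -0.4, 0], "twist": 0, "hand": 0},
    {"translation": [-0.3, 0, 0], "twist": 0, "hand": 0},
    {"translation": [0, 0, 0], "twist": 0, "hand": 0},
    {"translation": [0, 0, 0], "twist": 0, "hand": 0},
  ],
)

```text
time: 14.65
tool_pos: [0.5872, -0.1336, 0.1494]
tool_rot: [0.0, 0.753, 0.658, 0.0]
contact_force: [0.2, -0.2, -0.1]
gripper_width: 0.005
grasp_force: 0.0
```

```bash
python3 - <<'E'
from h import *
s=state();print(s["time"],s["tool_pos"],yaw(),s["contact_force"])
c=get_calibration("wrist");np.savez("w6.npz",**{k:np.array(v) for k,v in c.items()})
f=save("wrist","w6",s=1.5);np.save("w6f.npy",f)
E
```

```text
14.65 [ 0.5871925  -0.13362762  0.1493933 ] 1.4354952065851867 [ 0.24743384 -0.15588241 -0.10478316]
```

View pics/w6.png

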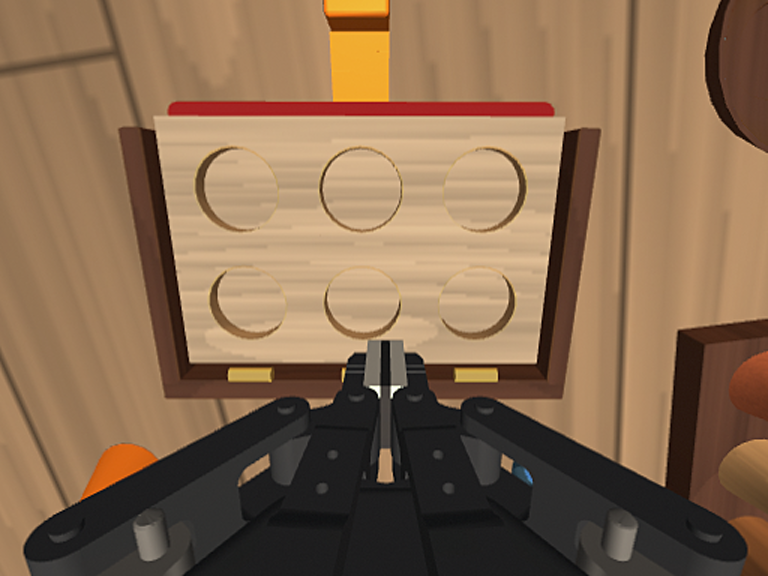

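The board view: top-face corners at (155,116), (565,116), (537,363) and (190,363). Rail outer corners at (120,128), (600,128), (166,398) and (563,398). Next I'll fit the frame, height and tilt.

```bash
cat > fitb.py <<'E'
from h import *
from scipy.optimize import least_squares
c=dict(np.load("w6.npz"))
B=np.array([(155,116),(565,116),(537,363),(190,363)])/1.5-.17
R=np.array([(120,128),(600,128),(564,398),(166,398)])/1.5-.17
bl=np.array([[-82.5,-123],[-82.5,123],[82.5,123],[82.5,-123]])/1000
def model(p):
    x,y,a,H,th,e=p
    u=np.array([np.cos(a),np.sin(a),0]);v=np.array([-u[1],u[0],0]);k=np.array([0,0,1]);o=np.array([x,y,H])
    # tilt about hinge x=+85mm,z=0; positive lifts free edge
    bp=[o+u*(.085+(q[0]-.085)*np.cos(th))+v*q[1]+k*(.085-q[0])*np.sin(th) for q in bl]
    rp=[o+u*e-v*.146,o+u*e+v*.146,o+u*.111+v*.146,o+u*.111-v*.146]
    return np.array(bp+rp)
if __name__=="__main__":
    f=lambda p:(proj("wrist",model(p),c)-np.r_[B,R]).ravel()
    r=least_squares(f,[.5756,-.1112,-1.705,.052,0,-.08])
    print(r.x.round(4),"rms",np.sqrt((r.fun**2).mean()));print(f(r.x).reshape(-1,2).round(1).tolist())
    s=np.sqrt(np.diag(np.linalg.inv(r.jac.T@r.jac)))*.5;print("sd",s.round(4))
E
python3 fitb.py; python3 - <<'E'
from h import *
print([(round(r["score"],2),np.round(r["point"],4).tolist()) for r in recognise("wrist","board")])
E
```

```text
[ 5.7550e-01 -1.0950e-01 -1.7063e+00  4.8100e-02 -1.3000e-03 -7.5000e-02] rms 0.6910034266885202
[[0.2, -0.8], [-0.3, -0.9], [-1.0, 0.5], [1.6, 0.4], [-0.5, 0.1], [0.7, 0.1], [-1.0, 0.4], [0.4, 0.4]]
sd [0.0002 0.0002 0.0011 0.0004 0.0047 0.0004]
[(0.59, [0.5736, -0.0915, 0.0541])]
```

The fit gives H≈48 mm with the board already near level. The rail top should be just under where I stopped, so I'll finish the touch test.

```bash
sed -i 's/MID=np.array.*/MID=np.array([.5755,-.1095])/' h.py; python3 - <<'E'
from h import *
need([*bw(-50,141),.08],None,5)
need([*bw(-70,95),.09],None,4)
E
```

```text
tool shift mm [ 71.4 125.7  69.4] twist 0 tip yaw 1.437 rows 5
[0.14, 0.25, 0.14] 0.0
[0.14, 0.25, 0.14] 0.0
[0.14, 0.25, 0.14] 0.0
[0.14, 0.25, 0.14] 0.0
[0.14, 0.25, 0.14] 0.0
tool shift mm [91.4 79.8 59.4] twist 0 tip yaw 1.437 rows 4
[0.23, 0.2, 0.15] 0.0
[0.23, 0.2, 0.15] 0.0
[0.23, 0.2, 0.15] 0.0
[0.23, 0.2, 0.15] 0.0
```

Call:
apply_moves(
  targets=[
    {"translation": [0.14, 0.25, 0], "twist": 0, "hand": 0},
    {"translation": [0.14, 0.25, 0], "twist": 0, "hand": 0},
    {"translation": [0.14, 0.25, 0.14], "twist": 0, "hand": 0},
    {"translation": [0.14, 0.25, 0.28], "twist": 0, "hand": 0},
    {"translation": [0.15, 0.25, 0.3], "twist": 0, "hand": 0},
    {"translation": [0, 0, 0], "twist": 0, "hand": 0},
    {"translation": [0, 0, 0.05], "twist": 0, "hand": 0},
    {"translation": [0, 0, 0], "twist": 0, "hand": 0},
  ],
)

```text
time: 15.55
tool_pos: [0.7207, -0.0794, 0.0727]
tool_rot: [0.0, 0.753, 0.658, 0.0]
contact_force: [0.0, -0.6, -0.4]
gripper_width: -0.002
grasp_force: 0.0
```

Call:
apply_moves(
  targets=[
    {"translation": [0, 0, 0.02], "twist": 0, "hand": 0},
    {"translation": [0, 0, 0.015], "twist": 0, "hand": 0},
    {"translation": [0, 0, 0], "twist": 0, "hand": 0},
    {"translation": [0, 0, 0], "twist": 0, "hand": 0},
  ],
)

```text
time: 15.95
tool_pos: [0.7204, -0.0799, 0.0691]
tool_rot: [0.0, 0.753, 0.658, 0.0]
contact_force: [-0.3, 0.8, -0.1]
gripper_width: -0.002
grasp_force: 0.0
```

Call:
apply_moves(
  targets=[
    {"translation": [0, 0, 0.02], "twist": 0, "hand": 0},
    {"translation": [0, 0, 0], "twist": 0, "hand": 0},
    {"translation": [0, 0, 0], "twist": 0, "hand": 0},
  ],
)

```text
time: 16.25
tool_pos: [0.7202, -0.0796, 0.0662]
tool_rot: [-0.0, 0.753, 0.658, -0.0]
contact_force: [-0.1, -0.4, 1.0]
gripper_width: 0.0
grasp_force: 0.0
```

Call:
apply_moves(
  targets=[
    {"translation": [0, 0, 0.02], "twist": 0, "hand": 0},
    {"translation": [0, 0, 0], "twist": 0, "hand": 0},
    {"translation": [0, 0, 0], "twist": 0, "hand": 0},
  ],
)

```text
time: 16.55
tool_pos: [0.7203, -0.0795, 0.0642]
tool_rot: [-0.0, 0.753, 0.658, -0.0]
contact_force: [-1.1, 0.3, -0.1]
gripper_width: -0.004
grasp_force: 0.0
```

Call:
apply_moves(
  targets=[
    {"translation": [0, 0, 0.02], "twist": 0, "hand": 0},
    {"translation": [0, 0, 0], "twist": 0, "hand": 0},
    {"translation": [0, 0, 0], "twist": 0, "hand": 0},
  ],
)

```text
time: 16.85
tool_pos: [0.7203, -0.0796, 0.0622]
tool_rot: [-0.0, 0.753, 0.658, -0.0]
contact_force: [0.0, 0.2, -0.6]
gripper_width: 0.001
grasp_force: 0.0
```

Call:
apply_moves(
  targets=[
    {"translation": [0, 0, 0.02], "twist": 0, "hand": 0},
    {"translation": [0, 0, 0], "twist": 0, "hand": 0},
    {"translation": [0, 0, 0], "twist": 0, "hand": 0},
  ],
)

```text
time: 17.15
tool_pos: [0.7203, -0.0796, 0.0603]
tool_rot: [-0.0, 0.753, 0.658, -0.0]
contact_force: [-0.4, -0.8, -0.2]
gripper_width: 0.0
grasp_force: 0.0
```

```bash
python3 - <<'E'
from h import *
s=state();print(s["time"],s["tool_pos"],yaw(),s["contact_force"])
c=get_calibration("wrist");f=save("wrist","w7",s=1.5)
E
```

```text
17.15 [ 0.72030853 -0.07956157  0.06025908] 1.4367557712720391 [-0.3928948  -0.82158976 -0.23261166]
```

View pics/w7.png

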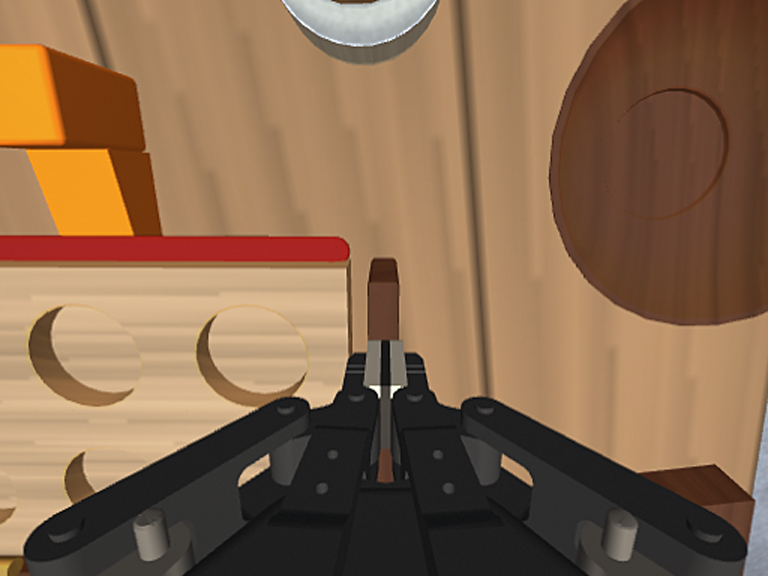

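Call:
apply_moves(
  targets=[
    {"translation": [0, 0, 0.02], "twist": 0, "hand": 0},
    {"translation": [0, 0, 0], "twist": 0, "hand": 0},
    {"translation": [0, 0, 0], "twist": 0, "hand": 0},
  ],
)

```text
time: 17.5
tool_pos: [0.7203, -0.0796, 0.0582]
tool_rot: [-0.0, 0.753, 0.658, -0.0]
contact_force: [-0.5, 0.8, -0.2]
gripper_width: -0.003
grasp_force: 0.0
```

Call:
apply_moves(
  targets=[
    {"translation": [0, 0, 0.02], "twist": 0, "hand": 0},
    {"translation": [0, 0, 0], "twist": 0, "hand": 0},
    {"translation": [0, 0, 0], "twist": 0, "hand": 0},
  ],
)

```text
time: 17.8
tool_pos: [0.7203, -0.0796, 0.0562]
tool_rot: [-0.0, 0.753, 0.658, -0.0]
contact_force: [0.6, 0.4, 0.1]
gripper_width: 0.002
grasp_force: 0.0
```

```bash
python3 - <<'E'
from h import *
s=state();print(s["tool_pos"],s["contact_force"]);R=Rt(s["tool_rot"]);c=get_calibration("wrist")
for d in(0,.012,.022): print(d,proj("wrist",[s["tool_pos"]+R[:,2]*d+R[:,0]*x for x in(-.011,0,.011)],c).round(0)*1.5)
# rail top end corner at (370..399, 262) 1.5x in w7 -> z?
f=np.load("w6f.npy")
E
```

```text
[ 0.72029631 -0.07956537  0.05621823] [0.60296973 0.41022289 0.06380218]
0 [[384.  369. ]
 [384.  346.5]
 [384.  322.5]]
0.012 [[384.  357. ]
 [384.  334.5]
 [384.  312. ]]
0.022 [[384. 348.]
 [384. 327.]
 [384. 306.]]
```

Call:
apply_moves(
  targets=[
    {"translation": [0, 0, 0.02], "twist": 0, "hand": 0},
    {"translation": [0, 0, 0], "twist": 0, "hand": 0},
    {"translation": [0, 0, 0.02], "twist": 0, "hand": 0},
    {"translation": [0, 0, 0], "twist": 0, "hand": 0},
    {"translation": [0, 0, 0], "twist": 0, "hand": 0},
  ],
)

```text
time: 18.3
tool_pos: [0.7203, -0.0796, 0.0522]
tool_rot: [-0.0, 0.753, 0.658, -0.0]
contact_force: [-0.2, 0.1, -0.3]
gripper_width: -0.001
grasp_force: 0.0
```

```bash
python3 - <<'E'
from h import *
s=state();print(s["tool_pos"],s["contact_force"]);f=grab_frame("wrist")[170:320,170:340]
g=grab_frame("scene")[160:320,200:370]
cv2.imwrite("pics/w8.png",np.hstack([cv2.resize(f,(400,353)),cv2.resize(g,(400,353))])[...,::-1])
E
```

```text
[ 0.72030877 -0.07958095  0.0522381 ] [-0.24668965  0.14545484 -0.27317982]
```

View pics/w8.png

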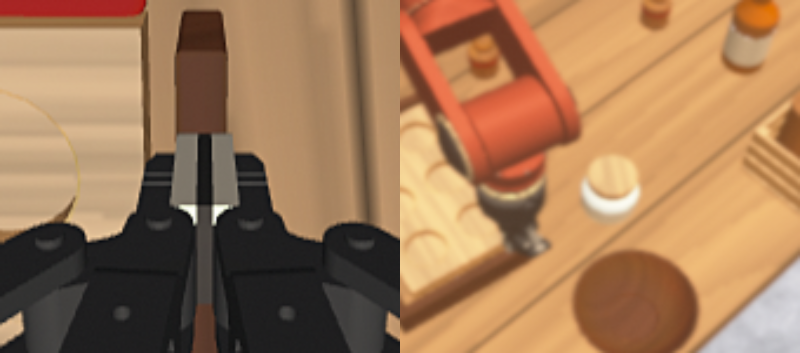

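Call:
apply_moves(
  targets=[
    {"translation": [0, 0, 0.02], "twist": 0, "hand": 0},
    {"translation": [0, 0, 0], "twist": 0, "hand": 0},
    {"translation": [0, 0, 0.02], "twist": 0, "hand": 0},
    {"translation": [0, 0, 0], "twist": 0, "hand": 0},
    {"translation": [0, 0, 0], "twist": 0, "hand": 0},
  ],
)

```text
time: 18.9
tool_pos: [0.7203, -0.0795, 0.0482]
tool_rot: [-0.0, 0.753, 0.658, -0.0]
contact_force: [-0.1, 0.0, -0.1]
gripper_width: -0.004
grasp_force: 0.0
```

Call:
apply_moves(
  targets=[
    {"translation": [0, 0, 0.02], "twist": 0, "hand": 0},
    {"translation": [0, 0, 0], "twist": 0, "hand": 0},
    {"translation": [0, 0, 0], "twist": 0, "hand": 0},
  ],
)

```text
time: 19.2
tool_pos: [0.7203, -0.0795, 0.0462]
tool_rot: [-0.0, 0.753, 0.658, -0.0]
contact_force: [-0.4, -0.5, 0.2]
gripper_width: -0.002
grasp_force: 0.0
```

Call:
apply_moves(
  targets=[
    {"translation": [0, 0, 0.02], "twist": 0, "hand": 0},
    {"translation": [0, 0, 0], "twist": 0, "hand": 0},
    {"translation": [0, 0, 0], "twist": 0, "hand": 0},
  ],
)

```text
time: 19.5
tool_pos: [0.7203, -0.0796, 0.0442]
tool_rot: [-0.0, 0.753, 0.658, -0.0]
contact_force: [-0.7, -0.5, -0.3]
gripper_width: -0.002
grasp_force: 0.0
```

Call:
apply_moves(
  targets=[
    {"translation": [0, 0, 0.02], "twist": 0, "hand": 0},
    {"translation": [0, 0, 0], "twist": 0, "hand": 0},
    {"translation": [0, 0, 0], "twist": 0, "hand": 0},
  ],
)

```text
time: 19.8
tool_pos: [0.7203, -0.0796, 0.0423]
tool_rot: [-0.0, 0.753, 0.658, -0.0]
contact_force: [0.1, 0.3, -0.0]
gripper_width: -0.001
grasp_force: 0.0
```

```bash
python3 - <<'E'
from h import *
s=state();R=Rt(s["tool_rot"]);c=get_calibration("wrist")
f=grab_frame("wrist");np.save("w9f.npy",f)
print(s["tool_pos"]);T=np.array(c["pose"]);print("cam in tool",(R.T@(T[:3,3]-s["tool_pos"])).round(4),"axis",(R.T@-T[:3,2]).round(3))
for z in(.058,.053,.048,.04,.03,.02):
    p=atz("wrist",[(256.5,227)],z,c)[0]; print(z,(R.T@(p-s["tool_pos"])*1000).round(1))
print(f[150:270:3,256].tolist())
E
```

```text
[ 0.72031422 -0.07955095  0.0422512 ]
cam in tool [ 0.0726  0.0004 -0.1574] axis [-0.283 -0.001  0.959]
0.058 [  9.7   0.2 -15.7]
0.053 [  7.5   0.2 -10.7]
0.048 [ 5.3  0.2 -5.7]
0.04 [1.7 0.2 2.3]
0.03 [-2.7  0.2 12.3]
0.02 [-7.2  0.2 22.3]
[[169, 132, 97], [169, 132, 97], [169, 132, 97], [168, 130, 97], [166, 130, 94], [165, 130, 95], [166, 131, 97], [165, 130, 95], [164, 130, 95], [92, 62, 42], [76, 42, 26], [72, 40, 26], [71, 38, 22], [65, 37, 23], [68, 36, 21], [71, 39, 23], [99, 64, 47], [99, 63, 48], [100, 63, 48], [99, 63, 48], [99, 63, 47], [98, 63, 48], [98, 63, 48], [97, 62, 47], [97, 63, 48], [104, 67, 50], [23, 23, 24], [26, 25, 25], [27, 26, 25], [26, 25, 24], [25, 25, 23], [27, 25, 24], [27, 25, 24], [27, 26, 26], [28, 27, 26], [24, 24, 23], [79, 73, 68], [75, 70, 65], [75, 70, 65], [75, 70, 65]]
```

The image geometry shows the shut fingertips are actually about 18 mm behind the reported TCP, which explains both the first miss and the lack of contact. Contact should come near TCP z≈0.03.

Call:
apply_moves(
  targets=[
    {"translation": [0, 0, 0.04], "twist": 0, "hand": 0},
    {"translation": [0, 0, 0], "twist": 0, "hand": 0},
    {"translation": [0, 0, 0.02], "twist": 0, "hand": 0},
    {"translation": [0, 0, 0], "twist": 0, "hand": 0},
    {"translation": [0, 0, 0], "twist": 0, "hand": 0},
  ],
)

```text
time: 20.35
tool_pos: [0.7204, -0.0796, 0.0363]
tool_rot: [-0.0, 0.753, 0.658, -0.0]
contact_force: [0.1, 0.0, -0.1]
gripper_width: 0.001
grasp_force: 0.0
```

Call:
apply_moves(
  targets=[
    {"translation": [0, 0, 0.02], "twist": 0, "hand": 0},
    {"translation": [0, 0, 0], "twist": 0, "hand": 0},
    {"translation": [0, 0, 0.02], "twist": 0, "hand": 0},
    {"translation": [0, 0, 0], "twist": 0, "hand": 0},
    {"translation": [0, 0, 0], "twist": 0, "hand": 0},
  ],
)

```text
time: 20.85
tool_pos: [0.7208, -0.0796, 0.0359]
tool_rot: [0.0, 0.753, 0.658, -0.0]
contact_force: [-8.8, 1.3, 11.9]
gripper_width: 0.003
grasp_force: 6.3
```

Call:
apply_moves(
  targets=[
    {"translation": [0, 0, 0.02], "twist": 0, "hand": 0},
    {"translation": [0, 0, 0], "twist": 0, "hand": 0},
    {"translation": [0, 0, 0], "twist": 0, "hand": 0},
  ],
)

```text
time: 21.15
tool_pos: [0.7209, -0.0797, 0.0358]
tool_rot: [0.0, 0.753, 0.658, -0.0]
contact_force: [-11.7, 1.4, 19.5]
gripper_width: -0.001
grasp_force: 10.1
```

Rail contact at TCP z=0.0360. Now the board beside it.

Call:
apply_moves(
  targets=[
    {"translation": [0, 0, -0.25], "twist": 0, "hand": 0},
    {"translation": [0.1, -0.23, 0], "twist": 0, "hand": 0},
    {"translation": [0.1, -0.23, 0], "twist": 0, "hand": 0},
    {"translation": [0, 0, 0.1], "twist": 0, "hand": 0},
    {"translation": [0, 0, 0.02], "twist": 0, "hand": 0},
    {"translation": [0, 0, 0.0], "twist": 0, "hand": 0},
    {"translation": [0, 0, 0], "twist": 0, "hand": 0},
  ],
)

```text
time: 21.85
tool_pos: [0.6781, -0.0541, 0.0433]
tool_rot: [0.0, 0.753, 0.658, 0.0]
contact_force: [-0.2, -0.1, -0.0]
gripper_width: 0.003
grasp_force: 0.0
```

Call:
apply_moves(
  targets=[
    {"translation": [0, 0, 0.02], "twist": 0, "hand": 0},
    {"translation": [0, 0, 0.0], "twist": 0, "hand": 0},
    {"translation": [0, 0, 0.02], "twist": 0, "hand": 0},
    {"translation": [0, 0, 0], "twist": 0, "hand": 0},
    {"translation": [0, 0, 0], "twist": 0, "hand": 0},
  ],
)

```text
time: 22.35
tool_pos: [0.6774, -0.0536, 0.0393]
tool_rot: [-0.0, 0.753, 0.658, -0.0]
contact_force: [-0.2, -0.2, -0.1]
gripper_width: -0.004
grasp_force: 0.0
```

Call:
apply_moves(
  targets=[
    {"translation": [0, 0, 0.02], "twist": 0, "hand": 0},
    {"translation": [0, 0, 0], "twist": 0, "hand": 0},
    {"translation": [0, 0, 0], "twist": 0, "hand": 0},
  ],
)

```text
time: 22.65
tool_pos: [0.6774, -0.0536, 0.0373]
tool_rot: [-0.0, 0.753, 0.658, -0.0]
contact_force: [0.1, 0.2, 0.4]
gripper_width: -0.0
grasp_force: 0.0
```

Call:
apply_moves(
  targets=[
    {"translation": [0, 0, 0.01], "twist": 0, "hand": 0},
    {"translation": [0, 0, 0], "twist": 0, "hand": 0},
    {"translation": [0, 0, 0], "twist": 0, "hand": 0},
  ],
)

```text
time: 22.95
tool_pos: [0.6775, -0.0536, 0.0364]
tool_rot: [0.0, 0.753, 0.658, -0.0]
contact_force: [0.3, -0.1, 0.2]
gripper_width: 0.0
grasp_force: 0.0
```

Call:
apply_moves(
  targets=[
    {"translation": [0, 0, 0.01], "twist": 0, "hand": 0},
    {"translation": [0, 0, 0], "twist": 0, "hand": 0},
    {"translation": [0, 0, 0], "twist": 0, "hand": 0},
  ],
)

```text
time: 23.25
tool_pos: [0.6774, -0.0536, 0.0353]
tool_rot: [-0.0, 0.753, 0.658, -0.0]
contact_force: [0.6, -0.3, -0.2]
gripper_width: 0.003
grasp_force: 0.0
```

Call:
apply_moves(
  targets=[
    {"translation": [0, 0, 0.01], "twist": 0, "hand": 0},
    {"translation": [0, 0, 0], "twist": 0, "hand": 0},
    {"translation": [0, 0, 0], "twist": 0, "hand": 0},
  ],
)

```text
time: 23.55
tool_pos: [0.6776, -0.0536, 0.035]
tool_rot: [0.0, 0.753, 0.658, 0.0]
contact_force: [-2.2, 0.4, 4.2]
gripper_width: 0.001
grasp_force: 2.4
```

Call:
apply_moves(
  targets=[
    {"translation": [0, 0, 0.01], "twist": 0, "hand": 0},
    {"translation": [0, 0, 0], "twist": 0, "hand": 0},
    {"translation": [0, 0, 0], "twist": 0, "hand": 0},
  ],
)

```text
time: 23.85
tool_pos: [0.6777, -0.0536, 0.035]
tool_rot: [0.0, 0.753, 0.658, -0.0]
contact_force: [-4.6, 1.0, 9.4]
gripper_width: -0.0
grasp_force: 4.5
```

Board touches at 0.0351 and the rail at 0.0360, so it is about 0.9 mm low near the edge (θ≈-0.006). I'll regrip the block and push about 5 mm further.

```bash
python3 - <<'E'
from h import *
need([.5951,.0388,.12],1.436,4)
E
```

```text
tool shift mm [ 80.6 -94.2 -85. ] twist 0.001 tip yaw 1.437 rows 4
[0.2, -0.24, -0.21] 0.0
[0.2, -0.24, -0.21] 0.0
[0.2, -0.24, -0.21] 0.0
[0.2, -0.24, -0.21] 0.0
```

Call:
apply_moves(
  targets=[
    {"translation": [0, 0, -0.45], "twist": 0, "hand": 0.65},
    {"translation": [0, 0, -0.4], "twist": 0, "hand": 0.65},
    {"translation": [0.27, -0.31, 0], "twist": 0, "hand": 0.65},
    {"translation": [0.27, -0.31, 0], "twist": 0, "hand": 0.65},
    {"translation": [0.26, -0.32, 0], "twist": 0, "hand": 0.65},
    {"translation": [0, 0, 0], "twist": 0, "hand": 0.65},
    {"translation": [0, 0, 0], "twist": 0, "hand": 0.65},
    {"translation": [0, 0, 0], "twist": 0, "hand": 0.65},
  ],
)

```text
time: 24.65
tool_pos: [0.5957, 0.0377, 0.1185]
tool_rot: [0.0, 0.753, 0.658, 0.0]
contact_force: [0.3, -0.2, -0.5]
gripper_width: 0.647
grasp_force: 0.0
```

```bash
python3 - <<'E'
from h import *
print(state()["tool_pos"]);need([.5951,.0388,.012],1.436,4)
E
```

```text
[0.59570377 0.03771647 0.11846181]
tool shift mm [  1.   -0.8 106.5] twist 0.0 tip yaw 1.436 rows 4
[0.0, -0.0, 0.27] 0.0
[0.0, -0.0, 0.27] 0.0
[0.0, -0.0, 0.27] 0.0
[0.0, -0.0, 0.27] 0.0
```

Call:
apply_moves(
  targets=[
    {"translation": [0.01, -0.01, 0.3], "twist": 0, "hand": 0.65},
    {"translation": [0, 0, 0.35], "twist": 0, "hand": 0.65},
    {"translation": [0, 0, 0.25], "twist": 0, "hand": 0.65},
    {"translation": [0, 0, 0.17], "twist": 0, "hand": 0.65},
    {"translation": [0, 0, 0], "twist": 0, "hand": 0.5},
    {"translation": [0, 0, 0], "twist": 0, "hand": 0.46},
    {"translation": [0, 0, 0], "twist": 0, "hand": 0.42},
    {"translation": [0, 0, 0], "twist": 0, "hand": 0.38},
  ],
)

```text
time: 25.45
tool_pos: [0.5954, 0.0391, 0.013]
tool_rot: [0.001, 0.753, 0.658, 0.001]
contact_force: [-0.1, -0.1, 1.5]
gripper_width: 0.414
grasp_force: 60.6
```

Call:
apply_moves(
  targets=[
    {"translation": [0, 0, 0], "twist": 0, "hand": 0.3},
    {"translation": [0, 0, 0], "twist": 0, "hand": 0.3},
    {"translation": [0, 0, 0], "twist": 0, "hand": 0.3},
  ],
)

```text
time: 25.75
tool_pos: [0.5955, 0.0391, 0.013]
tool_rot: [0.001, 0.753, 0.658, 0.001]
contact_force: [-0.2, -1.0, 6.7]
gripper_width: 0.412
grasp_force: 61.1
```

Call:
apply_moves(
  targets=[
    {"translation": [-0.025, 0, 0], "twist": 0, "hand": 0.3},
    {"translation": [-0.02, 0, 0], "twist": 0, "hand": 0.3},
    {"translation": [0, 0, 0], "twist": 0, "hand": 0.3},
    {"translation": [0, 0, 0], "twist": 0, "hand": 0.3},
  ],
)

```text
time: 26.15
tool_pos: [0.595, 0.0366, 0.013]
tool_rot: [0.0, 0.753, 0.658, 0.002]
contact_force: [0.9, 5.1, 5.8]
gripper_width: 0.415
grasp_force: 61.2
```

Call:
apply_moves(
  targets=[
    {"translation": [-0.025, 0, 0], "twist": 0, "hand": 0.3},
    {"translation": [0, 0, 0], "twist": 0, "hand": 0.3},
    {"translation": [0, 0, 0], "twist": 0, "hand": 0.3},
  ],
)

```text
time: 26.45
tool_pos: [0.5947, 0.0343, 0.013]
tool_rot: [-0.0, 0.753, 0.658, 0.002]
contact_force: [0.7, 5.3, 5.6]
gripper_width: 0.407
grasp_force: 61.2
```

Call:
apply_moves(
  targets=[
    {"translation": [0, 0, 0], "twist": 0, "hand": 0.65},
    {"translation": [0, 0, 0], "twist": 0, "hand": 0.65},
    {"translation": [0, 0, 0], "twist": 0, "hand": 0.65},
    {"translation": [0, 0, -0.35], "twist": 0, "hand": 0.65},
    {"translation": [0, 0, -0.4], "twist": 0, "hand": 0.65},
    {"translation": [0, 0, -0.3], "twist": 0, "hand": 0},
    {"translation": [0, 0, 0], "twist": 0, "hand": 0},
    {"translation": [0, 0, 0], "twist": 0, "hand": 0},
  ],
)

```text
time: 27.25
tool_pos: [0.5935, 0.0322, 0.1169]
tool_rot: [0.0, 0.753, 0.658, 0.0]
contact_force: [1.9, 0.9, -0.9]
gripper_width: 0.143
grasp_force: 0.0
```

```bash
python3 - <<'E'
from h import *
print(state()["tool_pos"]);need([.6777,-.0536,.06],1.436,4)
E
```

```text
[0.59347216 0.0322171  0.11687253]
tool shift mm [-73.8  94.9  57. ] twist 0.001 tip yaw 1.437 rows 4
[-0.18, 0.24, 0.14] 0.0
[-0.18, 0.24, 0.14] 0.0
[-0.18, 0.24, 0.14] 0.0
[-0.18, 0.24, 0.14] 0.0
```

Call:
apply_moves(
  targets=[
    {"translation": [-0.25, 0.32, 0], "twist": 0, "hand": 0},
    {"translation": [-0.25, 0.32, 0], "twist": 0, "hand": 0},
    {"translation": [-0.24, 0.31, 0.25], "twist": 0, "hand": 0},
    {"translation": [0, 0, 0.35], "twist": 0, "hand": 0},
    {"translation": [0, 0, 0.15], "twist": 0, "hand": 0},
    {"translation": [0, 0, 0], "twist": 0, "hand": 0},
    {"translation": [0, 0, 0], "twist": 0, "hand": 0},
    {"translation": [0, 0, 0], "twist": 0, "hand": 0},
  ],
)

```text
time: 28.05
tool_pos: [0.6766, -0.0529, 0.0407]
tool_rot: [-0.001, 0.753, 0.658, -0.0]
contact_force: [0.7, -0.1, 0.0]
gripper_width: 0.001
grasp_force: 0.0
```

Call:
apply_moves(
  targets=[
    {"translation": [0, 0, 0.02], "twist": 0, "hand": 0},
    {"translation": [0, 0, 0], "twist": 0, "hand": 0},
    {"translation": [0, 0, 0], "twist": 0, "hand": 0},
  ],
)

```text
time: 28.35
tool_pos: [0.6773, -0.0534, 0.0394]
tool_rot: [-0.0, 0.753, 0.658, -0.0]
contact_force: [0.2, -0.7, -0.6]
gripper_width: -0.001
grasp_force: 0.0
```

Call:
apply_moves(
  targets=[
    {"translation": [0, 0, 0.02], "twist": 0, "hand": 0},
    {"translation": [0, 0, 0], "twist": 0, "hand": 0},
    {"translation": [0, 0, 0], "twist": 0, "hand": 0},
  ],
)

```text
time: 28.65
tool_pos: [0.6774, -0.0536, 0.0373]
tool_rot: [-0.0, 0.753, 0.658, -0.0]
contact_force: [-0.1, -0.3, 0.4]
gripper_width: -0.001
grasp_force: 0.0
```

Call:
apply_moves(
  targets=[
    {"translation": [0, 0, 0.01], "twist": 0, "hand": 0},
    {"translation": [0, 0, 0], "twist": 0, "hand": 0},
    {"translation": [0, 0, 0], "twist": 0, "hand": 0},
  ],
)

```text
time: 28.95
tool_pos: [0.6774, -0.0536, 0.0363]
tool_rot: [-0.0, 0.753, 0.658, -0.0]
contact_force: [-1.1, 0.2, -0.2]
gripper_width: 0.0
grasp_force: 0.0
```

Call:
apply_moves(
  targets=[
    {"translation": [0, 0, 0.01], "twist": 0, "hand": 0},
    {"translation": [0, 0, 0], "twist": 0, "hand": 0},
    {"translation": [0, 0, 0], "twist": 0, "hand": 0},
  ],
)

```text
time: 29.25
tool_pos: [0.6777, -0.0536, 0.036]
tool_rot: [0.0, 0.753, 0.658, 0.0]
contact_force: [-2.0, 0.2, 3.7]
gripper_width: 0.001
grasp_force: 2.0
```

Call:
apply_moves(
  targets=[
    {"translation": [0, 0, 0.01], "twist": 0, "hand": 0},
    {"translation": [0, 0, 0], "twist": 0, "hand": 0},
    {"translation": [0, 0, 0], "twist": 0, "hand": 0},
  ],
)

```text
time: 29.55
tool_pos: [0.6777, -0.0537, 0.0359]
tool_rot: [0.0, 0.753, 0.658, -0.0]
contact_force: [-4.3, 0.5, 8.1]
gripper_width: -0.002
grasp_force: 4.2
```

The board now touches at the same height as the rail (0.0360), so it's level and the wedge is free. Next, the skittles: I'll hover by the nearest one, at about (0.44,0.106).

```bash
cat > sk.py <<'E'
from h import *
import sys
from scipy.optimize import minimize
def sil(p,c):
    a=np.linspace(0,2*np.pi,32,endpoint=False);ring=np.c_[np.cos(a),np.sin(a)]
    m=np.zeros((384*4,512*4),np.uint8)
    cyl=np.vstack([np.c_[ring*.022+p,np.full(32,z)] for z in(0,.05)])
    head=np.vstack([np.c_[ring*.0145*np.cos(t)+p,np.full(32,.0635+.0145*np.sin(t))] for t in np.linspace(-1.4,1.5,9)])
    for P in(cyl,head): cv2.fillConvexPoly(m,cv2.convexHull(np.round((proj("wrist",P,c)+.5)*4).astype(np.int32)),255)
    return cv2.GaussianBlur(cv2.resize(m,(512,384),interpolation=cv2.INTER_AREA)/255.,(0,0),1.5)
def skfit(g):
    c=get_calibration("wrist");f=grab_frame("wrist");rs=regions_of("wrist","skittle0");e=proj("wrist",[[*g,.04]],c)[0]
    print("cands",[(round(r["score"],2),np.argwhere(r["pixels"]).mean(0)[::-1].round().tolist(),int(r["pixels"].sum())) for r in rs],"expect",e.round())
    r=min(rs,key=lambda r:np.hypot(*(np.argwhere(r["pixels"]).mean(0)[::-1]-e)))
    M=cv2.GaussianBlur(r["pixels"].astype(float),(0,0),1.5);P=np.array(g,float)
    for k in range(2):
        o=minimize(lambda p:((sil(p,c)-M)**2).sum(),P,method="Nelder-Mead",options=dict(initial_simplex=P+np.array([[0,0],[.012,0],[0,.012]])));P=o.x
    print("skittle",P.round(4),"res",round(o.fun,1),"area",int(r["pixels"].sum()),round(sil(P,c).sum()));return P
E
python3 - <<'E'
from h import *
need([.435,.066,.15],1.436,6)
E
```

```text
tool shift mm [  86.2 -256.5 -114.1] twist 0.001 tip yaw 1.437 rows 6
[0.14, -0.43, -0.19] 0.0
[0.14, -0.43, -0.19] 0.0
[0.14, -0.43, -0.19] 0.0
[0.14, -0.43, -0.19] 0.0
[0.14, -0.43, -0.19] 0.0
[0.14, -0.43, -0.19] 0.0
```

Call:
apply_moves(
  targets=[
    {"translation": [0, 0, -0.45], "twist": 0, "hand": 0.5},
    {"translation": [0.1, -0.25, -0.4], "twist": 0, "hand": 1},
    {"translation": [0.15, -0.46, -0.3], "twist": 0, "hand": 1},
    {"translation": [0.15, -0.46, 0], "twist": 0, "hand": 1},
    {"translation": [0.15, -0.46, 0], "twist": 0, "hand": 1},
    {"translation": [0.15, -0.46, 0], "twist": 0, "hand": 1},
    {"translation": [0.16, -0.46, 0], "twist": 0, "hand": 1},
    {"translation": [0, 0, 0], "twist": 0, "hand": 1},
  ],
)

```text
time: 30.35
tool_pos: [0.4363, 0.0651, 0.1433]
tool_rot: [-0.001, 0.752, 0.659, -0.001]
contact_force: [1.3, 0.4, 0.5]
gripper_width: 1.003
grasp_force: 0.0
```

Call:
apply_moves(
  targets=[
    {"translation": [0, 0, 0], "twist": 0, "hand": 1},
    {"translation": [0, 0, 0], "twist": 0, "hand": 1},
    {"translation": [0, 0, 0], "twist": 0, "hand": 1},
  ],
)

```text
time: 30.65
tool_pos: [0.4428, 0.0626, 0.1462]
tool_rot: [0.0, 0.753, 0.658, 0.0]
contact_force: [0.1, 0.1, -0.2]
gripper_width: 1.001
grasp_force: 0.0
```

```bash
python3 - <<'E'
from sk import *
print(state()["tool_pos"]);p=skfit([.445,.105]);need([*p,.08],1.436,4)
for x,y in((-37.5,-78),(-37.5,78),(37.5,-78),(37.5,78)): print(x,y,bw(x,y).round(4))
E
```

```text
[0.44281366 0.06263298 0.14617932]
cands [(0.56, [249.0, 145.0], 1739), (0.23, [394.0, 276.0], 13184)] expect [253. 146.]
skittle [0.4415 0.1069] res 3.3 area 1739 1753
tool shift mm [43.7 -7.  65.9] twist -0.0 tip yaw 1.436 rows 4
[0.11, -0.02, 0.16] -0.0
[0.11, -0.02, 0.16] -0.0
[0.11, -0.02, 0.16] -0.0
[0.11, -0.02, 0.16] -0.0
-37.5 -78 [ 0.5032 -0.0619]
-37.5 78 [ 0.6578 -0.0828]
37.5 -78 [ 0.4932 -0.1362]
37.5 78 [ 0.6478 -0.1571]
```

Call:
apply_moves(
  targets=[
    {"translation": [0.22, -0.04, 0], "twist": 0, "hand": 1},
    {"translation": [0.22, -0.03, 0], "twist": 0, "hand": 1},
    {"translation": [0, 0, 0.3], "twist": 0, "hand": 1},
    {"translation": [0, 0, 0.4], "twist": 0, "hand": 1},
    {"translation": [0, 0, 0.4], "twist": 0, "hand": 1},
    {"translation": [0, 0, 0.2], "twist": 0, "hand": 1},
    {"translation": [0, 0, 0], "twist": 0, "hand": 1},
    {"translation": [0, 0, 0], "twist": 0, "hand": 1},
  ],
)

```text
time: 31.55
tool_pos: [0.4411, 0.1075, 0.016]
tool_rot: [-0.0, 0.753, 0.658, -0.0]
contact_force: [0.3, -0.9, 0.8]
gripper_width: 0.997
grasp_force: 0.0
```

```bash
python3 - <<'E'
from h import *
s=state();print(s["tool_pos"],s["contact_force"]);need([.4415,.1069,.004],1.436)
c=dict(np.load("w6.npz"))
for x in(-37.5,37.5):
  for y in(-78,0,78): print(x,y,(proj("wrist",[[*bw(x,y),.0481]],c)[0]*1.5).round(1))
E
```

```text
[0.44110875 0.1074967  0.01601683] [ 0.32135218 -0.9236962   0.78395792]
tool shift mm [-0.5  0.5 12. ] twist 0.0 tip yaw 1.436 rows 1
[-0.01, 0.0, 0.12] 0.0
-37.5 -78 [237.3 191.6]
-37.5 0 [360.8 191.4]
-37.5 78 [484.3 191.2]
37.5 -78 [248.9 304.1]
37.5 0 [362.8 304. ]
37.5 78 [476.7 303.9]
```

Call:
apply_moves(
  targets=[
    {"translation": [0, 0, 0.12], "twist": 0, "hand": 1},
    {"translation": [0, 0, 0], "twist": 0, "hand": 0.7},
    {"translation": [0, 0, 0], "twist": 0, "hand": 0.6},
    {"translation": [0, 0, 0], "twist": 0, "hand": 0.5},
    {"translation": [0, 0, 0], "twist": 0, "hand": 0.4},
    {"translation": [0, 0, 0], "twist": 0, "hand": 0.4},
    {"translation": [0, 0, 0], "twist": 0, "hand": 0.4},
  ],
)

```text
time: 32.25
tool_pos: [0.4414, 0.1078, 0.0047]
tool_rot: [0.001, 0.753, 0.658, 0.001]
contact_force: [-0.8, 0.3, 5.6]
gripper_width: 0.495
grasp_force: 60.9
```

Call:
apply_moves(
  targets=[
    {"translation": [0, 0, -0.2], "twist": 0, "hand": 0.4},
    {"translation": [0, 0, -0.3], "twist": 0, "hand": 0.4},
    {"translation": [0, 0, -0.4], "twist": 0, "hand": 0.4},
    {"translation": [0, 0, -0.4], "twist": 0, "hand": 0.4},
    {"translation": [0, 0, 0], "twist": 0, "hand": 0.4},
    {"translation": [0, 0, 0], "twist": 0, "hand": 0.4},
  ],
)

```text
time: 32.85
tool_pos: [0.4408, 0.1077, 0.1342]
tool_rot: [0.0, 0.753, 0.658, 0.001]
contact_force: [-0.7, -0.6, -1.2]
gripper_width: 0.499
grasp_force: 61.0
```

```bash
python3 - <<'E'
from h import *
s=state();print(s["tool_pos"],s["contact_force"],s["gripper_width"],s["grasp_force"]);need([*bw(-37.5,-78),.134],1.436,5)
E
```

```text
[0.44076809 0.10770206 0.13423133] [-0.69598081 -0.55424742 -1.22236361] 0.4992806193705123 61.004050970077515
tool shift mm [-159.7   84.5    0.3] twist 0.001 tip yaw 1.437 rows 5
[-0.32, 0.17, 0.0] 0.0
[-0.32, 0.17, 0.0] 0.0
[-0.32, 0.17, 0.0] 0.0
[-0.32, 0.17, 0.0] 0.0
[-0.32, 0.17, 0.0] 0.0
```

Call:
apply_moves(
  targets=[
    {"translation": [-0.3, 0.16, -0.1], "twist": 0, "hand": 0.4},
    {"translation": [-0.33, 0.17, 0], "twist": 0, "hand": 0.4},
    {"translation": [-0.33, 0.17, 0], "twist": 0, "hand": 0.4},
    {"translation": [-0.32, 0.17, 0], "twist": 0, "hand": 0.4},
    {"translation": [-0.31, 0.17, 0], "twist": 0, "hand": 0.4},
    {"translation": [0, 0, 0], "twist": 0, "hand": 0.4},
    {"translation": [0, 0, 0], "twist": 0, "hand": 0.4},
    {"translation": [0, 0, 0], "twist": 0, "hand": 0.4},
  ],
)

```text
time: 33.65
tool_pos: [0.5012, -0.0602, 0.1419]
tool_rot: [-0.002, 0.753, 0.658, -0.001]
contact_force: [-0.8, -0.2, -0.6]
gripper_width: 0.5
grasp_force: 61.1
```

```bash
python3 - <<'E'
from h import *
s=state();print(s["tool_pos"]);p=bw(-37.5,-78)+[0,.0009];need([*p,.060],1.436,1);need([*p,.039],1.436,2)
E
```

```text
[ 0.50120096 -0.06018229  0.1418768 ]
tool shift mm [-0.6  2.4 81.9] twist 0.001 tip yaw 1.437 rows 1
[-0.01, 0.02, 0.82] 0.01
tool shift mm [ -0.6   2.5 102.9] twist 0.001 tip yaw 1.437 rows 2
[-0.0, 0.01, 0.51] 0.01
[-0.0, 0.01, 0.51] 0.01
```

Call:
apply_moves(
  targets=[
    {"translation": [-0.01, 0.01, 0.3], "twist": 0, "hand": 0.4},
    {"translation": [0, 0, 0.3], "twist": 0, "hand": 0.4},
    {"translation": [0, 0, 0.2], "twist": 0, "hand": 0.4},
    {"translation": [0, 0, 0], "twist": 0, "hand": 0.4},
    {"translation": [0, 0, 0], "twist": 0, "hand": 0.4},
    {"translation": [0, 0, 0], "twist": 0, "hand": 0.4},
  ],
)

```text
time: 34.25
tool_pos: [0.5044, -0.062, 0.0653]
tool_rot: [0.001, 0.753, 0.659, 0.001]
contact_force: [0.5, -0.6, -0.7]
gripper_width: 0.499
grasp_force: 61.1
```

```bash
python3 - <<'E'
from h import *
s=state();print(s["tool_pos"],s["contact_force"]);p=bw(-37.5,-78)+[0,.0009];need([*p,.039],1.436,1)
E
```

```text
[ 0.50439487 -0.06203671  0.06534027] [ 0.53891248 -0.58147707 -0.73594233]
tool shift mm [ 0.9 -1.4 26.3] twist 0.002 tip yaw 1.438 rows 1
[0.01, -0.01, 0.26] 0.02
```

Call:
apply_moves(
  targets=[
    {"translation": [0.01, -0.01, 0.1], "twist": 0, "hand": 0.4},
    {"translation": [0, 0, 0.05], "twist": 0, "hand": 0.4},
    {"translation": [0, 0, 0.05], "twist": 0, "hand": 0.4},
    {"translation": [0, 0, 0.04], "twist": 0, "hand": 0.4},
    {"translation": [0, 0, 0], "twist": 0, "hand": 0.4},
    {"translation": [0, 0, 0], "twist": 0, "hand": 0.4},
  ],
)

```text
time: 34.85
tool_pos: [0.5028, -0.0612, 0.0414]
tool_rot: [-0.0, 0.753, 0.658, -0.0]
contact_force: [-5.1, 1.6, 10.0]
gripper_width: 0.496
grasp_force: 62.2
```

Contact at 0.0414 puts the foot below the board's top, so it's in the pocket. Release.

Call:
apply_moves(
  targets=[
    {"translation": [0, 0, -0.02], "twist": 0, "hand": 0.4},
    {"translation": [0, 0, 0], "twist": 0, "hand": 0.7},
    {"translation": [0, 0, 0], "twist": 0, "hand": 0.7},
    {"translation": [0, 0, 0], "twist": 0, "hand": 0.7},
    {"translation": [0, 0, -0.3], "twist": 0, "hand": 0.7},
    {"translation": [0, 0, -0.4], "twist": 0, "hand": 0.7},
    {"translation": [0, 0, -0.4], "twist": 0, "hand": 0.8},
    {"translation": [-0.3, 0, 0], "twist": 0, "hand": 1},
  ],
)

```text
time: 35.65
tool_pos: [0.5027, -0.0905, 0.1589]
tool_rot: [0.005, 0.752, 0.66, 0.004]
contact_force: [0.2, -1.3, 0.3]
gripper_width: 0.948
grasp_force: 0.0
```

Call:
apply_moves(
  targets=[
    {"translation": [-0.4, 0, 0], "twist": 0, "hand": 1},
    {"translation": [0, 0, 0], "twist": 0, "hand": 1},
    {"translation": [0, 0, 0], "twist": 0, "hand": 1},
  ],
)

```text
time: 35.95
tool_pos: [0.4929, -0.1309, 0.1514]
tool_rot: [-0.0, 0.753, 0.657, 0.0]
contact_force: [-0.2, -0.1, 0.1]
gripper_width: 1.002
grasp_force: 0.0
```

```bash
python3 - <<'E'
from h import *
s=state();print(s["time"],s["tool_pos"]);save("wrist","w10",s=1.2)
for c in("top","scene"):
  print(c,[(round(r["score"],2),np.round(r["point"],3).tolist()) for r in recognise(c,"skittle0")] if grab_frame(c) is not None else 0)
need([.45,-.42,.16],1.436,8)
E
```

```text
35.95 [ 0.49287068 -0.13089392  0.1513884 ]
top [(0.68, [0.535, 0.36, 0.05]), (0.63, [0.562, -0.379, 0.062]), (0.62, [0.45, -0.378, 0.048]), (0.6, [0.499, -0.055, 0.088])]
scene [(0.87, [0.576, -0.385, 0.05]), (0.77, [0.462, -0.39, 0.055]), (0.54, [0.548, 0.353, 0.049]), (0.49, [0.512, -0.071, 0.089])]
tool shift mm [-293.6   -4.4   -8.7] twist 0.002 tip yaw 1.438 rows 8
[-0.37, -0.01, -0.01] 0.0
[-0.37, -0.01, -0.01] 0.0
[-0.37, -0.01, -0.01] 0.0
[-0.37, -0.01, -0.01] 0.0
[-0.37, -0.01, -0.01] 0.0
[-0.37, -0.0, -0.01] 0.0
[-0.37, -0.0, -0.01] 0.0
[-0.37, -0.0, -0.01] 0.0
```

View pics/w10.png

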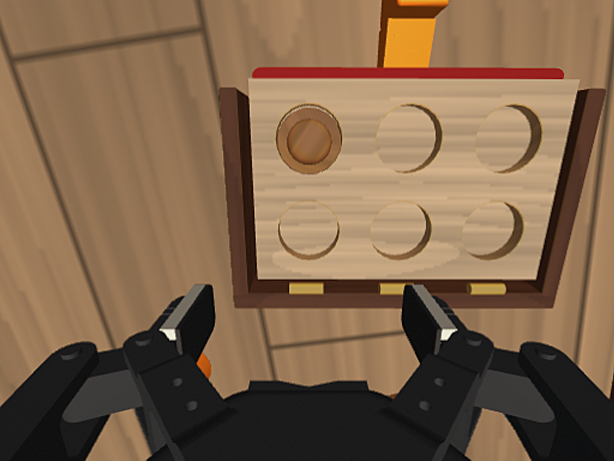

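The first skittle stands in its pocket at (309,140). Next is the one near (0.45,-0.38).

Call:
apply_moves(
  targets=[
    {"translation": [-0.37, -0.01, 0], "twist": 0, "hand": 1},
    {"translation": [-0.37, -0.01, 0], "twist": 0, "hand": 1},
    {"translation": [-0.37, -0.01, 0], "twist": 0, "hand": 1},
    {"translation": [-0.37, -0.01, 0], "twist": 0, "hand": 1},
    {"translation": [-0.37, 0, 0], "twist": 0, "hand": 1},
    {"translation": [-0.37, 0, 0], "twist": 0, "hand": 1},
    {"translation": [-0.37, 0, 0], "twist": 0, "hand": 1},
    {"translation": [-0.35, 0, 0], "twist": 0, "hand": 1},
  ],
)

```text
time: 37.0
tool_pos: [0.45, -0.4222, 0.1515]
tool_rot: [-0.0, 0.753, 0.659, 0.0]
contact_force: [0.2, 0.2, -0.6]
gripper_width: 0.999
grasp_force: 0.0
```

Call:
apply_moves(
  targets=[
    {"translation": [0, 0, 0], "twist": 0, "hand": 1},
    {"translation": [0, 0, 0], "twist": 0, "hand": 1},
    {"translation": [0, 0, 0], "twist": 0, "hand": 1},
    {"translation": [0, 0, 0], "twist": 0, "hand": 1},
  ],
)

```text
time: 37.4
tool_pos: [0.4504, -0.42, 0.1516]
tool_rot: [-0.0, 0.752, 0.659, 0.0]
contact_force: [0.3, 0.5, 0.4]
gripper_width: 0.999
grasp_force: 0.0
```

```bash
python3 - <<'E'
from sk import *
s=state();print(s["tool_pos"]);p=skfit([.454,-.385]);need([*p,.004],1.436,5)
E
```

```text
[ 0.45035951 -0.41999367  0.15162933]
cands [(0.85, [365.0, 136.0], 2214), (0.78, [253.0, 156.0], 1527)] expect [255. 152.]
skittle [ 0.4507 -0.388 ] res 36.7 area 1527 1682
tool shift mm [ 32.1  -3.9 147.8] twist 0.002 tip yaw 1.438 rows 5
[0.06, -0.01, 0.3] 0.0
[0.06, -0.01, 0.3] 0.0
[0.06, -0.01, 0.3] 0.0
[0.06, -0.01, 0.3] 0.0
[0.06, -0.01, 0.3] 0.0
```

```bash
python3 - <<'E'
from sk import *
p=skfit([.454,-.385]); q=skfit([.565,-.38])
c=get_calibration("wrist")
m=[r["pixels"] for r in regions_of("wrist","skittle0")]
for a in m:
    v,u=np.where(a);print(u.min(),u.max(),v.min(),v.max())
for z in(p,q):
    v,u=np.where(sil(z,c)>.5);print("model",u.min(),u.max(),v.min(),v.max())
E
```

```text
cands [(0.77, [252.0, 155.0], 1643), (0.56, [365.0, 136.0], 2175)] expect [255. 152.]
skittle [ 0.4505 -0.3883] res 7.0 area 1643 1682
cands [(0.98, [365.0, 135.0], 2253), (0.77, [253.0, 155.0], 1594)] expect [366. 132.]
skittle [ 0.5659 -0.3846] res 8.5 area 2253 2294
335 395 113 159
231 274 132 177
model 231 274 131 178
model 334 395 113 159
```

Call:
apply_moves(
  targets=[
    {"translation": [0.16, -0.02, 0], "twist": 0, "hand": 1},
    {"translation": [0.16, -0.02, 0], "twist": 0, "hand": 1},
    {"translation": [0, 0, 0.3], "twist": 0, "hand": 1},
    {"translation": [0, 0, 0.4], "twist": 0, "hand": 1},
    {"translation": [0, 0, 0.4], "twist": 0, "hand": 1},
    {"translation": [0, 0, 0.25], "twist": 0, "hand": 1},
    {"translation": [0, 0, 0], "twist": 0, "hand": 1},
    {"translation": [0, 0, 0], "twist": 0, "hand": 1},
  ],
)

```text
time: 38.55
tool_pos: [0.4504, -0.3883, 0.0172]
tool_rot: [-0.0, 0.753, 0.658, 0.0]
contact_force: [1.0, 0.3, 0.8]
gripper_width: 0.998
grasp_force: 0.0
```

```bash
python3 - <<'E'
from h import *
s=state();print(s["tool_pos"],s["contact_force"]);need([.4505,-.3882,.004],1.436,1)
E
```

```text
[ 0.45036367 -0.38830786  0.01716385] [1.04285911 0.25181321 0.81471399]
tool shift mm [ 0.1  0.1 13.2] twist 0.001 tip yaw 1.437 rows 1
[0.0, 0.0, 0.13] 0.01
```

Call:
apply_moves(
  targets=[
    {"translation": [0, 0, 0.12], "twist": 0, "hand": 1},
    {"translation": [0, 0, 0], "twist": 0, "hand": 0.7},
    {"translation": [0, 0, 0], "twist": 0, "hand": 0.6},
    {"translation": [0, 0, 0], "twist": 0, "hand": 0.5},
    {"translation": [0, 0, 0], "twist": 0, "hand": 0.4},
    {"translation": [0, 0, 0], "twist": 0, "hand": 0.4},
    {"translation": [0, 0, 0], "twist": 0, "hand": 0.4},
  ],
)

```text
time: 39.25
tool_pos: [0.4509, -0.3899, 0.0059]
tool_rot: [0.001, 0.753, 0.658, 0.0]
contact_force: [-0.4, -0.5, 5.5]
gripper_width: 0.498
grasp_force: 61.3
```

Call:
apply_moves(
  targets=[
    {"translation": [0, 0, -0.2], "twist": 0, "hand": 0.4},
    {"translation": [0, 0, -0.3], "twist": 0, "hand": 0.4},
    {"translation": [0, 0, -0.4], "twist": 0, "hand": 0.4},
    {"translation": [0, 0, -0.4], "twist": 0, "hand": 0.4},
    {"translation": [0, 0, -0.1], "twist": 0, "hand": 0.4},
    {"translation": [0, 0, 0], "twist": 0, "hand": 0.4},
    {"translation": [0, 0, 0], "twist": 0, "hand": 0.4},
  ],
)

```text
time: 39.95
tool_pos: [0.4493, -0.3882, 0.1425]
tool_rot: [-0.002, 0.753, 0.658, -0.0]
contact_force: [0.8, 0.8, -1.5]
gripper_width: 0.497
grasp_force: 61.0
```

```bash
python3 - <<'E'
from h import *
s=state();print(s["tool_pos"],s["contact_force"],s["gripper_width"],s["grasp_force"]);need([*bw(37.5,-78),.145],1.436,6)
E
```

```text
[ 0.44934226 -0.38815357  0.14247984] [ 0.78697941  0.81329316 -1.45134773] 0.49719464246288503 60.98157048225403
tool shift mm [255.5   9.8  -2. ] twist 0.001 tip yaw 1.437 rows 6
[0.43, 0.02, -0.0] 0.0
[0.43, 0.02, -0.0] 0.0
[0.43, 0.02, -0.0] 0.0
[0.43, 0.02, -0.0] 0.0
[0.43, 0.02, -0.0] 0.0
[0.43, 0.02, -0.0] 0.0
```

Call:
apply_moves(
  targets=[
    {"translation": [0.4, 0.02, -0.1], "twist": 0, "hand": 0.4},
    {"translation": [0.43, 0.02, 0], "twist": 0, "hand": 0.4},
    {"translation": [0.43, 0.02, 0], "twist": 0, "hand": 0.4},
    {"translation": [0.43, 0.02, 0], "twist": 0, "hand": 0.4},
    {"translation": [0.43, 0.01, 0], "twist": 0, "hand": 0.4},
    {"translation": [0.3, 0.01, 0], "twist": 0, "hand": 0.4},
    {"translation": [0.12, 0, 0], "twist": 0, "hand": 0.4},
    {"translation": [0, 0, 0], "twist": 0, "hand": 0.4},
  ],
)

```text
time: 40.75
tool_pos: [0.493, -0.1372, 0.1523]
tool_rot: [-0.002, 0.752, 0.659, -0.001]
contact_force: [-0.4, -0.6, -0.9]
gripper_width: 0.497
grasp_force: 61.1
```

Call:
apply_moves(
  targets=[
    {"translation": [0, 0, 0.2], "twist": 0, "hand": 0.4},
    {"translation": [0, 0, 0.3], "twist": 0, "hand": 0.4},
    {"translation": [0, 0, 0.25], "twist": 0, "hand": 0.4},
    {"translation": [0, 0, 0], "twist": 0, "hand": 0.4},
    {"translation": [0, 0, 0], "twist": 0, "hand": 0.4},
    {"translation": [0, 0, 0], "twist": 0, "hand": 0.4},
    {"translation": [0, 0, 0], "twist": 0, "hand": 0.4},
  ],
)

```text
time: 41.45
tool_pos: [0.4952, -0.1396, 0.0816]
tool_rot: [0.001, 0.753, 0.658, 0.001]
contact_force: [1.1, -0.3, -0.8]
gripper_width: 0.498
grasp_force: 61.1
```

```bash
python3 - <<'E'
from h import *
s=state();print(s["tool_pos"],s["contact_force"]);need([*(bw(37.5,-78)+[0,-.0012]),.0424],1.436,1)
E
```

```text
[ 0.49523977 -0.13958603  0.08156962] [ 1.11165403 -0.32134324 -0.83656642]
tool shift mm [ 1.9 -2.4 39.2] twist 0.0 tip yaw 1.436 rows 1
[0.02, -0.02, 0.39] 0.0
```

Call:
apply_moves(
  targets=[
    {"translation": [0.02, -0.02, 0.15], "twist": 0, "hand": 0.4},
    {"translation": [0, 0, 0.05], "twist": 0, "hand": 0.4},
    {"translation": [0, 0, 0], "twist": 0, "hand": 0.4},
    {"translation": [0, 0, 0], "twist": 0, "hand": 0.4},
  ],
)

```text
time: 41.85
tool_pos: [0.492, -0.1362, 0.0593]
tool_rot: [-0.0, 0.753, 0.658, -0.0]
contact_force: [-0.2, -0.2, -0.4]
gripper_width: 0.502
grasp_force: 61.1
```

```bash
python3 - <<'E'
from h import *
s=state();print(s["tool_pos"],s["contact_force"]);need([*(bw(37.5,-78)+[0,-.0012]),.0424],1.436,1)
E
```

```text
[ 0.49203613 -0.136245    0.05927972] [-0.16304844 -0.21819757 -0.35765042]
tool shift mm [-1.   1.3 16.9] twist 0.001 tip yaw 1.437 rows 1
[-0.01, 0.01, 0.17] 0.01
```

Call:
apply_moves(
  targets=[
    {"translation": [-0.01, 0.01, 0.05], "twist": 0, "hand": 0.4},
    {"translation": [0, 0, 0.05], "twist": 0, "hand": 0.4},
    {"translation": [0, 0, 0.05], "twist": 0, "hand": 0.4},
    {"translation": [0, 0, 0.02], "twist": 0, "hand": 0.4},
    {"translation": [0, 0, 0], "twist": 0, "hand": 0.4},
    {"translation": [0, 0, 0], "twist": 0, "hand": 0.4},
  ],
)

```text
time: 42.45
tool_pos: [0.4932, -0.1376, 0.0426]
tool_rot: [-0.0, 0.753, 0.658, 0.0]
contact_force: [-0.2, 0.0, -1.0]
gripper_width: 0.5
grasp_force: 61.1
```

Call:
apply_moves(
  targets=[
    {"translation": [0, 0, 0.008], "twist": 0, "hand": 0.4},
    {"translation": [0, 0, 0], "twist": 0, "hand": 0.4},
    {"translation": [0, 0, 0], "twist": 0, "hand": 0.7},
    {"translation": [0, 0, 0], "twist": 0, "hand": 0.7},
    {"translation": [0, 0, 0], "twist": 0, "hand": 0.7},
    {"translation": [0, 0, -0.3], "twist": 0, "hand": 0.7},
    {"translation": [0, 0, -0.4], "twist": 0, "hand": 0.7},
    {"translation": [0, 0, -0.4], "twist": 0, "hand": 0.8},
  ],
)

```text
time: 43.25
tool_pos: [0.4925, -0.1373, 0.1523]
tool_rot: [-0.001, 0.753, 0.658, -0.0]
contact_force: [1.0, -0.9, -0.5]
gripper_width: 0.797
grasp_force: 0.0
```

```bash
python3 - <<'E'
from h import *
s=state();print(s["tool_pos"],s["contact_force"]);need([.560,-.425,.153],1.436,8)
E
```

```text
[ 0.49254116 -0.13729019  0.15231392] [ 0.99785977 -0.85361669 -0.45655752]
tool shift mm [-276.1  105.3   -1. ] twist 0.001 tip yaw 1.437 rows 8
[-0.35, 0.13, -0.0] 0.0
[-0.35, 0.13, -0.0] 0.0
[-0.35, 0.13, -0.0] 0.0
[-0.35, 0.13, -0.0] 0.0
[-0.35, 0.13, -0.0] 0.0
[-0.35, 0.13, -0.0] 0.0
[-0.35, 0.13, -0.0] 0.0
[-0.35, 0.13, -0.0] 0.0
```

Call:
apply_moves(
  targets=[
    {"translation": [-0.35, 0.13, 0], "twist": 0, "hand": 0.8},
    {"translation": [-0.35, 0.13, 0], "twist": 0, "hand": 0.8},
    {"translation": [-0.35, 0.13, 0], "twist": 0, "hand": 0.8},
    {"translation": [-0.35, 0.13, 0], "twist": 0, "hand": 0.8},
    {"translation": [-0.35, 0.13, 0], "twist": 0, "hand": 0.8},
    {"translation": [-0.35, 0.13, 0], "twist": 0, "hand": 0.8},
    {"translation": [-0.35, 0.13, 0], "twist": 0, "hand": 0.8},
    {"translation": [-0.31, 0.13, 0], "twist": 0, "hand": 0.8},
  ],
)

```text
time: 44.05
tool_pos: [0.5594, -0.4268, 0.1514]
tool_rot: [-0.0, 0.753, 0.658, -0.0]
contact_force: [-0.2, 0.7, -0.0]
gripper_width: 0.8
grasp_force: 0.0
```

Call:
apply_moves(
  targets=[
    {"translation": [0, 0, 0], "twist": 0, "hand": 0.8},
    {"translation": [0, 0, 0], "twist": 0, "hand": 0.8},
    {"translation": [0, 0, 0], "twist": 0, "hand": 0.8},
    {"translation": [0, 0, 0], "twist": 0, "hand": 0.8},
  ],
)

```text
time: 44.45
tool_pos: [0.5594, -0.4237, 0.1519]
tool_rot: [-0.0, 0.753, 0.659, 0.0]
contact_force: [0.4, 1.0, -0.5]
gripper_width: 0.799
grasp_force: 0.0
```

```bash
python3 - <<'E'
from sk import *
s=state();print(s["tool_pos"]);p=skfit([.5659,-.3846]);p=skfit(p);need([*p,.004],1.436,5)
f=grab_frame("wrist");print("mug",[(round(r["score"],2),np.round(r["point"],3).tolist()) for r in recognise("wrist","mug")])
E
```

```text
[ 0.55938048 -0.42373707  0.15192551]
cands [(0.76, [228.0, 99.0], 1832)] expect [258. 148.]
skittle [ 0.544  -0.3351] res 14.7 area 1832 1927
cands [(0.83, [228.0, 98.0], 1828)] expect [228.  99.]
skittle [ 0.5443 -0.3354] res 15.2 area 1828 1924
tool shift mm [ 86.1 -26.9 148.2] twist 0.002 tip yaw 1.438 rows 5
[0.17, -0.05, 0.3] 0.0
[0.17, -0.05, 0.3] 0.0
[0.17, -0.05, 0.3] 0.0
[0.17, -0.05, 0.3] 0.0
[0.17, -0.05, 0.3] 0.0
mug [(0.66, [0.729, -0.363, 0.062])]
```

The skittle has been knocked to (0.544,-0.335). I'll move closer and measure again.

Call:
apply_moves(
  targets=[
    {"translation": [0.25, -0.13, 0], "twist": 0, "hand": 0.9},
    {"translation": [0.23, -0.13, 0], "twist": 0, "hand": 0.9},
    {"translation": [0, 0, 0], "twist": 0, "hand": 0.9},
    {"translation": [0, 0, 0], "twist": 0, "hand": 0.9},
    {"translation": [0, 0, 0], "twist": 0, "hand": 0.9},
    {"translation": [0, 0, 0], "twist": 0, "hand": 0.9},
  ],
)

```text
time: 45.35
tool_pos: [0.5403, -0.3748, 0.1521]
tool_rot: [0.0, 0.753, 0.658, -0.0]
contact_force: [0.8, 0.2, 0.7]
gripper_width: 0.901
grasp_force: 0.0
```

```bash
python3 - <<'E'
from sk import *
s=state();print(s["tool_pos"]);p=skfit([.544,-.3352]);p=skfit(p);need([*p,.004],1.436,5)
E
```

```text
[ 0.54029352 -0.37482121  0.15211856]
cands [(0.89, [255.0, 148.0], 1615)] expect [255. 147.]
skittle [ 0.5439 -0.335 ] res 6.0 area 1615 1673
cands [(0.82, [254.0, 148.0], 1660)] expect [255. 148.]
skittle [ 0.5434 -0.3349] res 4.5 area 1660 1677
tool shift mm [ 39.6  -2.  147.8] twist 0.0 tip yaw 1.436 rows 5
[0.08, -0.0, 0.3] 0.0
[0.08, -0.0, 0.3] 0.0
[0.08, -0.0, 0.3] 0.0
[0.08, -0.0, 0.3] 0.0
[0.08, -0.0, 0.3] 0.0
```

Call:
apply_moves(
  targets=[
    {"translation": [0.2, -0.01, 0], "twist": 0, "hand": 1},
    {"translation": [0.2, -0.01, 0], "twist": 0, "hand": 1},
    {"translation": [0, 0, 0.3], "twist": 0, "hand": 1},
    {"translation": [0, 0, 0.4], "twist": 0, "hand": 1},
    {"translation": [0, 0, 0.4], "twist": 0, "hand": 1},
    {"translation": [0, 0, 0.25], "twist": 0, "hand": 1},
    {"translation": [0, 0, 0], "twist": 0, "hand": 1},
    {"translation": [0, 0, 0], "twist": 0, "hand": 1},
  ],
)

```text
time: 46.35
tool_pos: [0.5437, -0.333, 0.0173]
tool_rot: [-0.0, 0.753, 0.659, 0.0]
contact_force: [0.8, -0.3, 0.6]
gripper_width: 0.998
grasp_force: 0.0
```

```bash
python3 - <<'E'
from h import *
s=state();print(s["tool_pos"],s["contact_force"]);need([.5436,-.335,.005],1.436,1)
E
```

```text
[ 0.54368443 -0.33297863  0.0173035 ] [ 0.84843441 -0.25223224  0.55549512]
tool shift mm [-2.   0.2 12.3] twist 0.002 tip yaw 1.438 rows 1
[-0.02, 0.0, 0.12] 0.02
```

Call:
apply_moves(
  targets=[
    {"translation": [-0.01, 0, 0.12], "twist": 0.01, "hand": 1},
    {"translation": [0, 0, 0], "twist": 0, "hand": 0.7},
    {"translation": [0, 0, 0], "twist": 0, "hand": 0.6},
    {"translation": [0, 0, 0], "twist": 0, "hand": 0.5},
    {"translation": [0, 0, 0], "twist": 0, "hand": 0.4},
    {"translation": [0, 0, 0], "twist": 0, "hand": 0.4},
    {"translation": [0, 0, 0], "twist": 0, "hand": 0.4},
  ],
)

```text
time: 47.05
tool_pos: [0.544, -0.3357, 0.0062]
tool_rot: [0.001, 0.753, 0.658, 0.0]
contact_force: [-0.7, -0.7, 6.0]
gripper_width: 0.496
grasp_force: 61.2
```

Call:
apply_moves(
  targets=[
    {"translation": [0, 0, -0.2], "twist": 0, "hand": 0.4},
    {"translation": [0, 0, -0.3], "twist": 0, "hand": 0.4},
    {"translation": [0, 0, -0.4], "twist": 0, "hand": 0.4},
    {"translation": [0, 0, -0.4], "twist": 0, "hand": 0.4},
    {"translation": [0, 0, -0.2], "twist": 0, "hand": 0.4},
    {"translation": [0, 0, 0], "twist": 0, "hand": 0.4},
    {"translation": [0, 0, 0], "twist": 0, "hand": 0.4},
  ],
)

```text
time: 47.75
tool_pos: [0.5427, -0.3346, 0.1536]
tool_rot: [-0.001, 0.753, 0.658, -0.0]
contact_force: [-0.9, -1.1, -1.6]
gripper_width: 0.498
grasp_force: 61.0
```

```bash
python3 - <<'E'
from h import *
s=state();print(s["tool_pos"],s["contact_force"],s["gripper_width"],s["grasp_force"]);need([*bw(37.5,78),.155],1.436,6)
E
```

```text
[ 0.54272194 -0.33458376  0.1535918 ] [-0.8873887  -1.07389376 -1.6139741 ] 0.4984240305539145 60.96423625946045
tool shift mm [190.   80.2  -1.4] twist -0.0 tip yaw 1.436 rows 6
[0.32, 0.13, -0.0] -0.0
[0.32, 0.13, -0.0] -0.0
[0.32, 0.13, -0.0] -0.0
[0.32, 0.13, -0.0] -0.0
[0.32, 0.13, -0.0] -0.0
[0.32, 0.13, -0.0] -0.0
```

Call:
apply_moves(
  targets=[
    {"translation": [0.31, 0.13, 0], "twist": 0, "hand": 0.4},
    {"translation": [0.32, 0.13, 0], "twist": 0, "hand": 0.4},
    {"translation": [0.32, 0.14, 0], "twist": 0, "hand": 0.4},
    {"translation": [0.32, 0.14, 0], "twist": 0, "hand": 0.4},
    {"translation": [0.32, 0.14, 0], "twist": 0, "hand": 0.4},
    {"translation": [0.3, 0.12, 0], "twist": 0, "hand": 0.4},
    {"translation": [0, 0, 0], "twist": 0, "hand": 0.4},
    {"translation": [0, 0, 0], "twist": 0, "hand": 0.4},
  ],
)

```text
time: 48.55
tool_pos: [0.6466, -0.1575, 0.1515]
tool_rot: [-0.002, 0.753, 0.658, -0.001]
contact_force: [-0.7, -0.4, -1.8]
gripper_width: 0.495
grasp_force: 61.1
```

Call:
apply_moves(
  targets=[
    {"translation": [0, 0, 0.3], "twist": 0, "hand": 0.4},
    {"translation": [0, 0, 0.35], "twist": 0, "hand": 0.4},
    {"translation": [0, 0, 0.25], "twist": 0, "hand": 0.4},
    {"translation": [0, 0, 0], "twist": 0, "hand": 0.4},
    {"translation": [0, 0, 0], "twist": 0, "hand": 0.4},
    {"translation": [0, 0, 0], "twist": 0, "hand": 0.4},
    {"translation": [0, 0, 0], "twist": 0, "hand": 0.4},
    {"translation": [0, 0, 0], "twist": 0, "hand": 0.4},
  ],
)

```text
time: 49.35
tool_pos: [0.6489, -0.159, 0.0668]
tool_rot: [0.001, 0.753, 0.658, 0.001]
contact_force: [0.1, 0.7, -1.6]
gripper_width: 0.496
grasp_force: 61.2
```

```bash
python3 - <<'E'
from h import *
s=state();print(s["tool_pos"],s["contact_force"]);need([*(bw(37.5,78)+[0,-.0007]),.0424],1.436,1)
E
```

```text
[ 0.64891227 -0.15898961  0.06675459] [ 0.08181879  0.65836956 -1.59969983]
tool shift mm [ 1.  -1.3 24.4] twist -0.0 tip yaw 1.436 rows 1
[0.01, -0.01, 0.24] -0.0
```

Call:
apply_moves(
  targets=[
    {"translation": [0, 0, 0.08], "twist": 0, "hand": 0.4},
    {"translation": [0, 0, 0], "twist": 0, "hand": 0.4},
    {"translation": [0, 0, 0], "twist": 0, "hand": 0.4},
  ],
)

```text
time: 49.65
tool_pos: [0.6475, -0.1583, 0.0562]
tool_rot: [-0.001, 0.753, 0.658, -0.0]
contact_force: [0.2, 0.2, -0.6]
gripper_width: 0.494
grasp_force: 61.2
```

```bash
python3 - <<'E'
from h import *
s=state();print(s["tool_pos"],s["contact_force"]);need([*(bw(37.5,78)+[0,-.0007]),.0424],1.436,1)
E
```

```text
[ 0.64751461 -0.15827849  0.05624179] [ 0.18966985  0.23028993 -0.62858611]
tool shift mm [ 0.5  0.2 13.8] twist -0.0 tip yaw 1.436 rows 1
[0.01, 0.0, 0.14] -0.0
```

Call:
apply_moves(
  targets=[
    {"translation": [0, 0, 0.05], "twist": 0, "hand": 0.4},
    {"translation": [0, 0, 0.05], "twist": 0, "hand": 0.4},
    {"translation": [0, 0, 0.05], "twist": 0, "hand": 0.4},
    {"translation": [0, 0, 0], "twist": 0, "hand": 0.4},
    {"translation": [0, 0, 0], "twist": 0, "hand": 0.4},
  ],
)

```text
time: 50.15
tool_pos: [0.6483, -0.1586, 0.0428]
tool_rot: [0.0, 0.753, 0.658, 0.0]
contact_force: [-1.6, 0.5, 4.8]
gripper_width: 0.494
grasp_force: 61.9
```

Call:
apply_moves(
  targets=[
    {"translation": [0, 0, 0], "twist": 0, "hand": 0.7},
    {"translation": [0, 0, 0], "twist": 0, "hand": 0.7},
    {"translation": [0, 0, 0], "twist": 0, "hand": 0.7},
    {"translation": [0, 0, -0.3], "twist": 0, "hand": 0.7},
    {"translation": [0, 0, -0.4], "twist": 0, "hand": 0.7},
    {"translation": [0, 0, -0.4], "twist": 0, "hand": 0.8},
    {"translation": [0, 0, 0], "twist": 0, "hand": 0.8},
  ],
)

```text
time: 50.85
tool_pos: [0.6521, -0.16, 0.1602]
tool_rot: [0.006, 0.753, 0.658, 0.003]
contact_force: [1.0, 0.3, 1.2]
gripper_width: 0.8
grasp_force: 0.0
```

```bash
python3 - <<'E'
from h import *
s=state();print(s["tool_pos"],s["contact_force"]);need([.530,.315,.155],1.436,11)
E
```

```text
[ 0.65209952 -0.16000148  0.16020813] [0.95090176 0.27758683 1.21203721]
tool shift mm [ 454.3 -185.     1.5] twist -0.0 tip yaw 1.436 rows 11
[0.41, -0.17, 0.0] -0.0
[0.41, -0.17, 0.0] -0.0
[0.41, -0.17, 0.0] -0.0
[0.41, -0.17, 0.0] -0.0
[0.41, -0.17, 0.0] -0.0
[0.41, -0.17, 0.0] -0.0
[0.41, -0.17, 0.0] -0.0
[0.41, -0.17, 0.0] -0.0
[0.41, -0.17, 0.0] -0.0
[0.41, -0.17, 0.0] -0.0
[0.41, -0.17, 0.0] -0.0
```

Call:
apply_moves(
  targets=[
    {"translation": [0.41, -0.17, 0], "twist": 0, "hand": 0.9},
    {"translation": [0.41, -0.17, 0], "twist": 0, "hand": 0.9},
    {"translation": [0.41, -0.17, 0], "twist": 0, "hand": 0.9},
    {"translation": [0.41, -0.17, 0], "twist": 0, "hand": 0.9},
    {"translation": [0.41, -0.17, 0], "twist": 0, "hand": 0.9},
    {"translation": [0.41, -0.17, 0], "twist": 0, "hand": 0.9},
    {"translation": [0.41, -0.17, 0], "twist": 0, "hand": 0.9},
    {"translation": [0.41, -0.17, 0], "twist": 0, "hand": 0.9},
  ],
)

```text
time: 51.65
tool_pos: [0.5563, 0.1864, 0.1511]
tool_rot: [-0.0, 0.753, 0.658, -0.0]
contact_force: [0.6, 0.2, -0.5]
gripper_width: 0.902
grasp_force: 0.0
```

Call:
apply_moves(
  targets=[
    {"translation": [0.41, -0.17, 0], "twist": 0, "hand": 0.9},
    {"translation": [0.4, -0.17, 0], "twist": 0, "hand": 0.9},
    {"translation": [0.4, -0.17, 0], "twist": 0, "hand": 0.9},
    {"translation": [0, 0, 0], "twist": 0, "hand": 0.9},
    {"translation": [0, 0, 0], "twist": 0, "hand": 0.9},
    {"translation": [0, 0, 0], "twist": 0, "hand": 0.9},
    {"translation": [0, 0, 0], "twist": 0, "hand": 0.9},
  ],
)

```text
time: 52.35
tool_pos: [0.5235, 0.3103, 0.1516]
tool_rot: [0.0, 0.754, 0.657, -0.0]
contact_force: [0.7, 0.4, 0.5]
gripper_width: 0.901
grasp_force: 0.0
```

```bash
python3 - <<'E'
from sk import *
s=state();print(s["tool_pos"]);p=skfit([.54,.355]);p=skfit(p);need([*p,.005],1.436,5)
f=grab_frame("wrist");print([(round(r["score"],2),np.round(r["point"],3).tolist()) for r in recognise("wrist","oil")])
E
```

```text
[0.52349544 0.31032681 0.15160761]
cands [(0.76, [264.0, 129.0], 1628)] expect [267. 141.]
skittle [0.5385 0.3664] res 15.5 area 1628 1728
cands [(0.83, [264.0, 130.0], 1711)] expect [264. 129.]
skittle [0.5389 0.3663] res 5.0 area 1711 1728
tool shift mm [ 57.1   7.8 146.9] twist -0.002 tip yaw 1.434 rows 5
[0.11, 0.02, 0.29] -0.0
[0.11, 0.02, 0.29] -0.0
[0.11, 0.02, 0.29] -0.0
[0.11, 0.02, 0.29] -0.0
[0.11, 0.02, 0.29] -0.0
[(0.65, [0.66, 0.404, 0.121]), (0.5, [0.542, 0.368, 0.054])]
```

Call:
apply_moves(
  targets=[
    {"translation": [0.29, 0.04, 0], "twist": 0, "hand": 0.9},
    {"translation": [0.28, 0.04, 0], "twist": 0, "hand": 0.9},
    {"translation": [0, 0, 0.3], "twist": 0, "hand": 0.9},
    {"translation": [0, 0, 0.4], "twist": 0, "hand": 0.9},
    {"translation": [0, 0, 0.4], "twist": 0, "hand": 0.9},
    {"translation": [0, 0, 0.25], "twist": 0, "hand": 0.9},
    {"translation": [0, 0, 0], "twist": 0, "hand": 0.9},
    {"translation": [0, 0, 0], "twist": 0, "hand": 0.9},
  ],
)

```text
time: 53.45
tool_pos: [0.5389, 0.367, 0.0172]
tool_rot: [-0.0, 0.753, 0.658, -0.0]
contact_force: [0.1, -0.4, -0.0]
gripper_width: 0.901
grasp_force: 0.0
```

```bash
python3 - <<'E'
from h import *
s=state();print(s["tool_pos"],s["contact_force"]);need([.5388,.3663,.005],1.436,1)
E
```

```text
[0.53886976 0.36695114 0.0172116 ] [ 0.08969024 -0.35659976 -0.01846127]
tool shift mm [-0.7  0.  12.2] twist -0.0 tip yaw 1.436 rows 1
[-0.01, 0.0, 0.12] -0.0
```

Call:
apply_moves(
  targets=[
    {"translation": [-0.005, 0, 0.12], "twist": 0, "hand": 0.9},
    {"translation": [0, 0, 0], "twist": 0, "hand": 0.7},
    {"translation": [0, 0, 0], "twist": 0, "hand": 0.6},
    {"translation": [0, 0, 0], "twist": 0, "hand": 0.5},
    {"translation": [0, 0, 0], "twist": 0, "hand": 0.4},
    {"translation": [0, 0, 0], "twist": 0, "hand": 0.4},
    {"translation": [0, 0, 0], "twist": 0, "hand": 0.4},
  ],
)

```text
time: 54.15
tool_pos: [0.5394, 0.3669, 0.0062]
tool_rot: [0.0, 0.753, 0.658, 0.001]
contact_force: [-0.4, -0.4, 5.9]
gripper_width: 0.501
grasp_force: 60.9
```

Call:
apply_moves(
  targets=[
    {"translation": [0, 0, -0.2], "twist": 0, "hand": 0.4},
    {"translation": [0, 0, -0.3], "twist": 0, "hand": 0.4},
    {"translation": [0, 0, -0.4], "twist": 0, "hand": 0.4},
    {"translation": [0, 0, -0.4], "twist": 0, "hand": 0.4},
    {"translation": [0, 0, -0.2], "twist": 0, "hand": 0.4},
    {"translation": [0, 0, 0], "twist": 0, "hand": 0.4},
    {"translation": [0, 0, 0], "twist": 0, "hand": 0.4},
  ],
)

```text
time: 54.85
tool_pos: [0.5381, 0.3662, 0.1537]
tool_rot: [-0.0, 0.753, 0.658, -0.001]
contact_force: [-0.5, 0.1, -1.2]
gripper_width: 0.498
grasp_force: 61.0
```

```bash
python3 - <<'E'
from h import *
s=state();print(s["tool_pos"],s["contact_force"],s["gripper_width"],s["grasp_force"]);need([*bw(-37.5,78),.155],1.436,11)
E
```

```text
[0.53809641 0.36616153 0.15368696] [-0.50955043  0.10077826 -1.23303066] 0.49771940152143235 60.974353551864624
tool shift mm [-428.7  179.1   -1.2] twist -0.0 tip yaw 1.436 rows 11
[-0.39, 0.16, -0.0] -0.0
[-0.39, 0.16, -0.0] -0.0
[-0.39, 0.16, -0.0] -0.0
[-0.39, 0.16, -0.0] -0.0
[-0.39, 0.16, -0.0] -0.0
[-0.39, 0.16, -0.0] -0.0
[-0.39, 0.16, -0.0] -0.0
[-0.39, 0.16, -0.0] -0.0
[-0.39, 0.16, -0.0] -0.0
[-0.39, 0.16, -0.0] -0.0
[-0.39, 0.16, -0.0] -0.0
```

Call:
apply_moves(
  targets=[
    {"translation": [-0.39, 0.16, 0], "twist": 0, "hand": 0.4},
    {"translation": [-0.39, 0.16, 0], "twist": 0, "hand": 0.4},
    {"translation": [-0.39, 0.16, 0], "twist": 0, "hand": 0.4},
    {"translation": [-0.39, 0.16, 0], "twist": 0, "hand": 0.4},
    {"translation": [-0.39, 0.16, 0], "twist": 0, "hand": 0.4},
    {"translation": [-0.39, 0.17, 0], "twist": 0, "hand": 0.4},
    {"translation": [-0.39, 0.17, 0], "twist": 0, "hand": 0.4},
    {"translation": [-0.39, 0.17, 0], "twist": 0, "hand": 0.4},
  ],
)

```text
time: 55.65
tool_pos: [0.6247, 0.0381, 0.151]
tool_rot: [-0.002, 0.753, 0.658, -0.002]
contact_force: [1.1, 0.3, -0.5]
gripper_width: 0.501
grasp_force: 61.0
```

Call:
apply_moves(
  targets=[
    {"translation": [-0.39, 0.16, 0], "twist": 0, "hand": 0.4},
    {"translation": [-0.39, 0.16, 0], "twist": 0, "hand": 0.4},
    {"translation": [-0.38, 0.16, 0], "twist": 0, "hand": 0.4},
    {"translation": [0, 0, 0], "twist": 0, "hand": 0.4},
    {"translation": [0, 0, 0], "twist": 0, "hand": 0.4},
    {"translation": [0, 0, 0], "twist": 0, "hand": 0.4},
    {"translation": [0, 0, 0], "twist": 0, "hand": 0.4},
  ],
)

```text
time: 56.35
tool_pos: [0.6577, -0.0802, 0.1537]
tool_rot: [-0.001, 0.753, 0.658, -0.0]
contact_force: [0.5, -1.0, -1.0]
gripper_width: 0.494
grasp_force: 61.1
```

```bash
python3 - <<'E'
from h import *
s=state();print(s["tool_pos"],s["contact_force"]);need([*(bw(-37.5,78)+[0,.0006]),.0427],1.436,1)
E
```

```text
[ 0.65768498 -0.08024304  0.15374601] [ 0.53326333 -0.98387665 -1.01490624]
tool shift mm [ -1.9   0.6 111. ] twist 0.001 tip yaw 1.437 rows 1
[-0.02, 0.0, 1.11] 0.01
```

Call:
apply_moves(
  targets=[
    {"translation": [-0.02, 0, 0.3], "twist": 0, "hand": 0.4},
    {"translation": [0, 0, 0.35], "twist": 0, "hand": 0.4},
    {"translation": [0, 0, 0.25], "twist": 0, "hand": 0.4},
    {"translation": [0, 0, 0.07], "twist": 0, "hand": 0.4},
    {"translation": [0, 0, 0], "twist": 0, "hand": 0.4},
    {"translation": [0, 0, 0], "twist": 0, "hand": 0.4},
    {"translation": [0, 0, 0], "twist": 0, "hand": 0.4},
    {"translation": [0, 0, 0], "twist": 0, "hand": 0.4},
  ],
)

```text
time: 57.15
tool_pos: [0.6594, -0.0839, 0.06]
tool_rot: [0.001, 0.753, 0.658, 0.001]
contact_force: [0.6, 0.4, -1.5]
gripper_width: 0.498
grasp_force: 61.1
```

```bash
python3 - <<'E'
from h import *
s=state();print(s["tool_pos"],s["contact_force"]);need([*(bw(-37.5,78)+[0,.0006]),.0427],1.436,1)
E
```

```text
[ 0.65941548 -0.0839185   0.06000919] [ 0.56926466  0.36321206 -1.52612574]
tool shift mm [ 1.5 -1.9 17.3] twist -0.0 tip yaw 1.436 rows 1
[0.02, -0.02, 0.17] -0.0
```

Call:
apply_moves(
  targets=[
    {"translation": [0.005, -0.005, 0.03], "twist": 0, "hand": 0.4},
    {"translation": [0, 0, 0], "twist": 0, "hand": 0.4},
    {"translation": [0, 0, 0], "twist": 0, "hand": 0.4},
    {"translation": [0, 0, 0], "twist": 0, "hand": 0.4},
  ],
)

```text
time: 57.55
tool_pos: [0.6576, -0.0832, 0.0549]
tool_rot: [-0.0, 0.753, 0.658, -0.0]
contact_force: [0.2, -0.0, -1.7]
gripper_width: 0.494
grasp_force: 61.1
```

```bash
python3 - <<'E'
from h import *
s=state();print(s["tool_pos"],s["contact_force"]);need([*(bw(-37.5,78)+[0,.0006]),.0427],1.436,1)
E
```

```text
[ 0.65764584 -0.08318002  0.05487327] [ 0.17561395 -0.018356   -1.72620536]
tool shift mm [ 1.   0.  12.2] twist -0.0 tip yaw 1.436 rows 1
[0.01, 0.0, 0.12] -0.0
```

Call:
apply_moves(
  targets=[
    {"translation": [0.01, 0, 0.05], "twist": 0, "hand": 0.4},
    {"translation": [0, 0, 0.05], "twist": 0, "hand": 0.4},
    {"translation": [0, 0, 0.025], "twist": 0, "hand": 0.4},
    {"translation": [0, 0, 0], "twist": 0, "hand": 0.4},
    {"translation": [0, 0, 0], "twist": 0, "hand": 0.4},
  ],
)

```text
time: 58.05
tool_pos: [0.6579, -0.0821, 0.0429]
tool_rot: [-0.0, 0.753, 0.658, -0.0]
contact_force: [-2.9, 0.2, 3.9]
gripper_width: 0.499
grasp_force: 61.3
```

Call:
apply_moves(
  targets=[
    {"translation": [0, 0, 0], "twist": 0, "hand": 0.7},
    {"translation": [0, 0, 0], "twist": 0, "hand": 0.7},
    {"translation": [0, 0, 0], "twist": 0, "hand": 0.7},
    {"translation": [0, 0, -0.3], "twist": 0, "hand": 0.7},
    {"translation": [0, 0, -0.4], "twist": 0, "hand": 0.7},
    {"translation": [0, 0, -0.4], "twist": 0, "hand": 0.7},
    {"translation": [-0.3, -0.3, -0.1], "twist": 0, "hand": 0.7},
    {"translation": [-0.3, -0.4, 0], "twist": 0, "hand": 0.7},
  ],
)

```text
time: 58.85
tool_pos: [0.5826, -0.1332, 0.1664]
tool_rot: [0.003, 0.752, 0.659, 0.002]
contact_force: [-0.7, -1.4, 0.3]
gripper_width: 0.701
grasp_force: 0.0
```

Call:
apply_moves(
  targets=[
    {"translation": [0, 0, 0], "twist": 0, "hand": 0.7},
    {"translation": [0, 0, 0], "twist": 0, "hand": 0.7},
    {"translation": [0, 0, 0], "twist": 0, "hand": 0.7},
  ],
)

```text
time: 59.15
tool_pos: [0.5812, -0.132, 0.1627]
tool_rot: [0.0, 0.753, 0.658, 0.0]
contact_force: [-0.9, 0.3, -0.5]
gripper_width: 0.699
grasp_force: 0.0
```

```bash
python3 - <<'E'
from h import *
s=state();print(s["time"],s["tool_pos"],s["contact_force"])
f=save("wrist","w11",s=1.5);c=get_calibration("wrist")
np.savez("w11.npz",**{k:np.array(v) for k,v in c.items()})
grab_frame("top");print([(round(r["score"],2),np.round(r["point"],3).tolist()) for r in recognise("top","skittle0")])
grab_frame("scene");print([(round(r["score"],2),np.round(r["point"],3).tolist()) for r in recognise("scene","skittle0")])
E
```

```text
59.15 [ 0.58117374 -0.13204823  0.1626918 ] [-0.90442756  0.26468402 -0.49701194]
[(0.72, [0.649, -0.077, 0.089]), (0.64, [0.498, -0.06, 0.088])]
[(0.79, [0.667, -0.088, 0.086]), (0.66, [0.658, -0.165, 0.086]), (0.64, [0.594, -0.119, 0.051]), (0.59, [0.515, -0.058, 0.086]), (0.52, [0.506, -0.14, 0.09])]
```

View pics/w11.png

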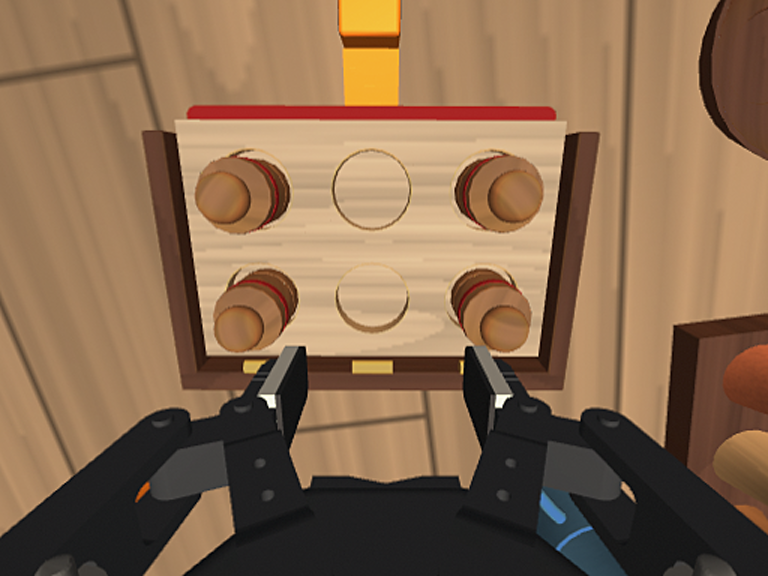

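All four skittles stand in their pockets at (240,190), (500,195), (255,310) and (492,310). A last numeric check of the tilt and wedge position from this view.

```bash
python3 - <<'E'
import fitb
from fitb import *
fr={"w6":(B,R),"w11":(np.array([(176,121),(567,121),(540,356),(205,356)])/1.5-.17,np.array([(143,131),(600,132),(563,388),(183,388)])/1.5-.17)}
for k,(b,r_) in fr.items():
    c=dict(np.load(k+".npz"))
    f=lambda p:(proj("wrist",model(p),c)-np.r_[b,r_]).ravel()
    r=least_squares(f,[.5756,-.1112,-1.705,.05,0,-.08]);print(k,r.x.round(4),np.sqrt((r.fun**2).mean()).round(2))
# wedge block front-top edge, (343..400,36)/1.5 at z=.058 in w11 -> board x
p=atz("wrist",[[371/1.5,36/1.5]],.058,dict(np.load("w11.npz")))[0][:2]
print("block front at board x mm",((p-MID)@U*1000).round(1), "expected",((np.array([.5947,.0343])-MID)@U*1000+17.5).round(1))
print(state()["time"])
E
```

```text
w6 [ 5.7550e-01 -1.0950e-01 -1.7063e+00  4.8100e-02 -1.3000e-03 -7.5000e-02] 0.69
w11 [ 0.5757 -0.1094 -1.7071  0.0481  0.0047 -0.0751] 1.11
block front at board x mm -125.8 expected -127.6
59.4
```

The tilt rose by 0.006 from the view where touch had read -0.006, so it's now about 0. The wedge hasn't moved and the arm is clear, so I'm handing in.

```bash
python3 -c "
from plant import job_done
print(job_done())"
```

```text
the job is handed in; nothing more can be done
None
```

I handed the job in at about 59 s: the board measured level on the released wedge (checked by touch, then again by camera after loading), all four skittles present stand in their own pockets, and I left the other objects alone.

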